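Gauge the long well bar in the bench caliper

ROBOT

A 6-joint arm with a two-finger parallel gripper is mounted at the origin on the work surface. World frame = base frame: x ahead of the robot, y to its left, z up, the work surface at z = 0. Lengths are in m, angles in rad, forces in N, time in s.
With the tool pointing down it reaches from about 0.25 to 0.725 m from the base axis. Payload 4 kg.
Tool frame: the origin (TCP) lies between the finger pads; the fingertips stand 11 mm ahead of it and the grasp point (between the pads) lies 8 mm behind it (bot.tip_extent is the distance from the TCP to the fingertips, in m); z points along the fingers, y is the line along which they close (so a half turn about z gives the same grasp; the last joint's range is limited). The gripper opens to 85 mm and grips with 20 to 120 N. Pads are 22 mm wide; open, the fingers measure 114 mm over their backs; the gripper's body (76 mm by 85 mm) begins 54 mm behind the grasp point. The pads swing forward as they close: fully open they stand 13 mm farther back than shut.
Start: joints at [-1.221, 0.241, 0.005, 1.335, 0, 1.571], TCP at [0.171, -0.47, 0.216] pointing down, gripper open.
Joint ranges: [-2.72, 2.72], [-1.05, 1.87], [-1.09, 1.28], [-1.99, 2.15], [-1.42, 1.44], [-3.14, 3.14]. Speed limits (rad/s): [2.79, 2.79, 3.14, 3.14, 3.14, 3.14].

INTERFACE

Orientations are given as a unit quaternion [x, y, z, w].
In Python, from workcell import bot gives the robot as it stands. The module is installed in compiled form; this text tells all that it offers.
- The arm moves only by the tool drive_tool, never from a script. Its argument "rows" is a list of rows, each an object of numbers: "dx", "dy", "dz": the shift along the tool's x, y, z in units of 50 mm (1.0 is 50 mm); "wx", "wy", "wz": the turn, a rotation vector about the tool's x, y, z in units of 5 degrees (1.0 is 5 degrees); "hand": the finger opening in mm, from 0 to 85.4. A call has 1 to 20 rows; each row is the pose to reach, as a shift and turn from the pose commanded when the call began, along the tool's axes at that moment; what a row does not reach only later rows make up. A row lasts 1/10 s, in which the tool goes at most 50 mm and 8.59 degrees, less where a joint would pass 70% of its speed; a pose out of reach is approached as far as the arm can. A call with a gripper value outside its range is refused whole. The fingers move at their own pace and stop on an object; the grip force is fixed at half the most. Time passes only in rows, so rows that repeat a pose let the fingers close. It gives the time, the measured TCP pose, the force, the opening and the grip force at its end, in the units of the state.
- bot.get_obs(): the state, without advancing time (a new reading comes with each control period).
- bot.camera(name): name is "scene" or "side" or "wrist"; returns the picture (420x560x3 uint8, red, green, blue); there is no depth.
- bot.get_calibration(name): a dict with "vfov" (degrees; the focal length in pixels is half the picture's height over the tangent of half this angle, whatever the lens; pixels are square), "cx", "cy" (the principal point, pixels), "k1" (the pictures are not rectified: a ray, as slopes to the right and down, at radius r is drawn at 1 + k1 r^2 times it, then the intrinsics apply), "origin" and "rotation" of the camera in the world; the wrist camera has in their place "mount" (4x4, takes a point from camera to tool coordinates, whose origin is the TCP and whose axes are the flange's). Camera axes: x right, y up, looking along -z (the intrinsics and any distortion apply to the point x, -y, -z); pixel columns grow to the right and rows downward; lengths in m; the calibration is good to about 2 mm. A picture is of the moment at which its call begins: read the wrist's pose just before it. get_calibration takes no time and is no camera call.
- bot.job_done(): hands the job in; it is judged then, once.
Trained networks look in the newest picture that a camera, given by its name, has taken for a name from the list of things; names that differ only in an ending like _2 or _b are one class to them, and where a whole thing is asked for, a point or a joint stands for the part that bears it (a point fixed in the world has none). Each returns a list of dicts, best first, with "score" (0 to 1); they miss things now and then, are a little off and sometimes report something else, mostly with a low value. They report only what shows in the picture. A call takes as long as a camera call. They do not tell look-alikes from the thing itself.
- bot.look_for(camera, thing): "extent" ([centre column, centre row, width, height] in pixels, round what is visible of it).
- bot.outline_of(camera, thing): "region" (420x560 bool, what is visible of it) and "extent" ([centre column, centre row, width, height] in pixels, round what is visible of it).
The state is a dict: "clock": time; "joint_pos": joint angles; "joint_vel": joint speeds; "tau": joint torques, N m; "eef_pos": TCP position; "tool_rot": TCP orientation; "ft_force": force on the tool from outside, world axes, zero at the start; "ft_torque": the same for the moment, N m; "grip_width": finger opening in m; "grasp_force": force on a finger pad.
Only numpy, scipy, OpenCV 4.12 (cv2) and the standard library are available. Lean on these libraries where they do the work, as an engineer would, in place of code of your own. Each camera call takes 0.05 s, during which the arm holds its last target. There are 200 camera calls.

TASK

Lay the long eight-well aluminium bar, lengthwise and wells up, fully down in the nest of the bench caliper while its jaws are still open. Then close the sliding jaw onto it until the bar is touched at both ends by the two jaws, gently and without tilting the jaw, and leave the jaw there, square and just closed. Leave the short bar and the other things on the bench where they are.

Things in the scene. Friction and masses are not known exactly. Their poses are not given: they have to be found in the camera images.
- bar_center (a point): Centre of the long bar: plain aluminium block 160 mm long (its x axis), 28 mm wide (y), 25 mm high (z), eight dark wells along its top, about 180 g (0.14 to 0.24 kg). It starts in one of the rack's two channels, its -x end standing 48 mm out of the rack's front; only this end can be taken from above there.
- short_bar_center (a point): Centre of the short bar, the bystander in the rack's other channel: like the long bar but 122 mm long with six wells, its end nearly flush with the rack's front.
- rack_top (a point): Grey plastic storage rack, fixed, 120 mm along x, 150 mm along y; this point is at the centre of its top, 50 mm above the bench. Its two channels run along its x axis at y = +37.5 and -37.5 mm, 36 mm wide, floor 10 mm above the bench, walls up to 50 mm; they are open above and at the front (-x), closed at the back.
- mat_center (a point): Centre of the underside of a white paper mat on the bench, 240 mm along x, 110 mm along y, 2 mm thick, kept clear: room to lay the bar down (along the mat's x axis).
- nest (a point): Middle of the caliper's nest, on the nest's floor, 20 mm above the bench. The caliper is fixed on the bench; its y axis runs along the beam, z up. The bar belongs here with its length along y (either way round), its underside on this floor. The base plate is 12 mm thick and reaches x = -90 to +38 mm, y = -105 to +195 mm; the beam is 20 mm wide at x = -62 mm, its top 38 mm above the bench.
- cheeks (a point): 16 mm above the nest's middle, level with the tops of its cheeks, same axes. One pair of cheeks stands at y = 36 to 60 mm, one at y = -36 to -60 mm; their inner faces are 17 mm either side of the centre line, 5 mm thick. Fingers fit beside the bar only between the pairs, at the bar's middle.
- fixed_jaw (a point): Centre of the fixed jaw's flat face, at y = -80 mm of the nest, facing +y; same axes. The jaw's top is 48 mm above the bench. The moving jaw faces it from the +y side.
- slide (a joint): Travel of the caliper's slide along the beam, towards -y of the nest, in m: at 0 the gap between the jaw faces is 230 mm, and gap = 230 mm - travel, so 0.070 just closes on the 160 mm bar. It stays where it is left; moving it takes about 6 N.
- jaw (a joint): Tilt of the moving jaw, rad; 0 is square to the beam. The jaw's arm is hinged with play on the slide, over the beam, and held square by a spring (3 N m/rad): it tilts if pushed by its arm, or if the slide is pressed on after it has met the bar (whose centre line is 62 mm from the hinge). The arm is 14 mm thick, from the beam to x = +40 mm of the nest, its top 48 mm above the bench.
- lug (a point): Centre of the thumb lug, an upright steel plate on the slide above the beam, made for pushing the slide: 30 mm wide along the nest's x, 12 mm thick along y, from 47 mm to 83 mm above the bench. Its axes are the nest's. It is 14 mm on the +y side of the moving jaw's face. The slide below it reaches 20 mm beyond the lug's centre towards +y.
- bottle_c (a point): Middle of a closed glass bottle, diameter 44 mm, 110 mm tall, standing beside the rack.
- jar_c (a point): Middle of a glass jar with a blue cap, diameter 52 mm, 100 mm tall, standing beyond the caliper.
- cap1_c (a point): Centre of a loose green screw cap, diameter 38 mm, 14 mm high, in front of the caliper.
- cap2_c (a point): Centre of another green cap of the same size.
- beaker_c (a point): Middle of an empty beaker, rim diameter 68 mm, 85 mm tall.
- pipette_c (a point): Middle of a hand pipette lying on the bench, about 220 mm long, 32 mm high.
Things that resemble listed ones, but are neither listed nor needed, are in the scene too. Leave any pink look-alike of the part that bears bar_center alone.

How it is judged:
By the outcome, as a careful person would: the job done as asked, in the order asked, and still so for the second after the job is handed in, with the robot touching nothing.
It also fails if it takes over 72 s, if anything falls off the work surface, if the arm or the gripper's body presses on something with over 40 N, if the wrist force passes 120 N, or if a joint passes its speed limit or range.

## Working session

There is one attempt and no reset: what is moved stays moved. The work goes in short steps, Python scripts to look and compute and a tool call to move; the robot and the scene stay as the last step left them, time stands still between calls to the robot, and variables do not carry over. Pictures are saved under pics/ and viewed, at most 10 in all, crops included, and the job is handed in when it is done.

Besides the shell and the picture viewer there is one more tool, called after "Request:" as name(argument=value, ...), one argument or row to a line, values as JSON. drive_tool: Moves the arm, as the interface text tells. Its arguments: {"type":"object","properties":{"rows":{"type":"array","items":{"type":"object","properties":{"dx":{"type":"number"},"dy":{"type":"number"},"dz":{"type":"number"},"wx":{"type":"number"},"wy":{"type":"number"},"wz":{"type":"number"},"hand":{"type":"number"}}}}},"required":["rows"]}

```bash
mkdir -p pics; cat > h.py <<'E'
import numpy as np, cv2
from workcell import bot
from scipy.spatial.transform import Rotation as R
def cam(name):
    c=bot.get_calibration(name)
    if name=='wrist':
        o=bot.get_obs(); T=np.eye(4); T[:3,:3]=R.from_quat(o['tool_rot']).as_matrix(); T[:3,3]=o['eef_pos']
        M=T@np.array(c['mount']); return c,M[:3,3],M[:3,:3]
    return c,np.array(c['origin']),np.array(c['rotation'])
def K(c):
    f=210/np.tan(np.radians(c['vfov'])/2); return f
def ray(C,u,v):
    c,o,Rm=C; f=K(c); xd=np.array([(u-c['cx'])/f,(v-c['cy'])/f]); x=xd.copy()
    for _ in range(30): x=xd/(1+c['k1']*(x@x))
    d=Rm@np.array([x[0],-x[1],-1]); return o,d
def onz(C,u,v,z):
    o,d=ray(C,u,v); return o+d*(z-o[2])/d[2]
def proj(C,p):
    c,o,Rm=C; q=Rm.T@(np.array(p)-o); x=np.array([q[0],-q[1]])/-q[2]; x=x*(1+c['k1']*(x@x)); f=K(c)
    return np.array([c['cx'],c['cy']])+f*x
E
python3 - <<'E'
from h import *
ims=[]
for n in ['scene','side','wrist']:
    im=bot.camera(n); cv2.imwrite(f'pics/{n}0.png',im[:,:,::-1])
    C=cam(n); print(n,C[1].round(3),C[2].round(2).tolist(),C[0]['vfov'],C[0]['k1'])
    for t in ['bar_center','short_bar_center','rack_top','mat_center','nest','fixed_jaw','lug','jaw','slide']:
        print(t,[(round(d['score'],2),np.round(d['extent']).astype(int).tolist()) for d in bot.look_for(n,t)][:3])
print(bot.get_obs())
E
```

```text
scene [ 1.296 -0.451  1.11 ] [0.3, 0.19, 0.49, 0.8] 53.72292528484824 -0.02496917033231743
bar_center [(0.97, [126, 248, 47, 24]), (0.76, [222, 268, 20, 38]), (0.66, [227, 218, 11, 37])]
short_bar_center [(0.72, [236, 274, 58, 52]), (0.63, [241, 260, 19, 31]), (0.15, [377, 202, 82, 68])]
rack_top [(0.7, [236, 273, 59, 55]), (0.29, [401, 186, 24, 40])]
mat_center [(0.98, [294, 215, 56, 57])]
nest [(0.71, [377, 202, 84, 69])]
fixed_jaw [(0.98, [380, 204, 86, 70])]
lug [(0.67, [400, 184, 31, 34])]
jaw [(0.58, [407, 192, 20, 20]), (0.58, [376, 204, 82, 65])]
slide [(0.72, [402, 185, 30, 35])]
side [0.423 0.71  0.783] [-0.02, 0.4, 0.91, -0.08] 55.675365279612485 -0.0248942380158074
bar_center [(0.93, [342, 203, 51, 36]), (0.86, [354, 143, 38, 22]), (0.71, [282, 172, 48, 14])]
short_bar_center [(0.54, [276, 184, 39, 13]), (0.37, [378, 181, 63, 30])]
rack_top [(0.6, [270, 179, 41, 40]), (0.41, [238, 386, 65, 29]), (0.22, [186, 225, 24, 36])]
mat_center [(0.83, [306, 254, 98, 45])]
nest [(0.71, [241, 350, 68, 138])]
fixed_jaw [(0.58, [240, 348, 67, 138])]
lug [(0.73, [238, 388, 62, 30]), (0.
[... 459 characters left out ...]
_pos': array([-1.22097675e+00,  2.40628835e-01,  4.96863433e-03,  1.33523298e+00,
        9.41592991e-06,  1.57078439e+00]), 'joint_vel': array([ 1.75073944e-03,  2.78224667e-05, -9.70635755e-04,  9.07208855e-04,
       -1.27443863e-03, -1.01480518e-04]), 'tau': array([ 8.66554274e-04, -3.72205997e+01,  2.52688032e+01,  1.28392476e-03,
       -4.72684530e-05, -2.67446492e-07]), 'eef_pos': array([ 0.17135637, -0.46968719,  0.21628005]), 'tool_rot': array([ 9.84741202e-01,  1.74025177e-01, -3.79120377e-06, -4.85096324e-05]), 'ft_force': array([0.7630889 , 0.14923845, 1.11875791]), 'ft_torque': array([-0.00819015,  0.01327631,  0.00292819]), 'grasp_force': 0.0, 'grip_width': 0.0854700709978612}
```

```bash
sed -i "s/np.array(c\['rotation'\])/R.from_quat(c['rotation']).as_matrix()/" h.py
python3 - <<'E'
import cv2,numpy as np
a=cv2.imread('pics/scene0.png'); b=cv2.imread('pics/side0.png')
ca=cv2.resize(a[140:340,90:470],None,fx=2.1,fy=2.1,interpolation=cv2.INTER_CUBIC)[:,:800]
cv2.imwrite('pics/s1.png',ca)
cv2.imwrite('pics/s2.png',cv2.resize(b[115:420,140:430],(570,600),interpolation=cv2.INTER_CUBIC))
E
```

```text
(no output)
```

View pics/s1.png

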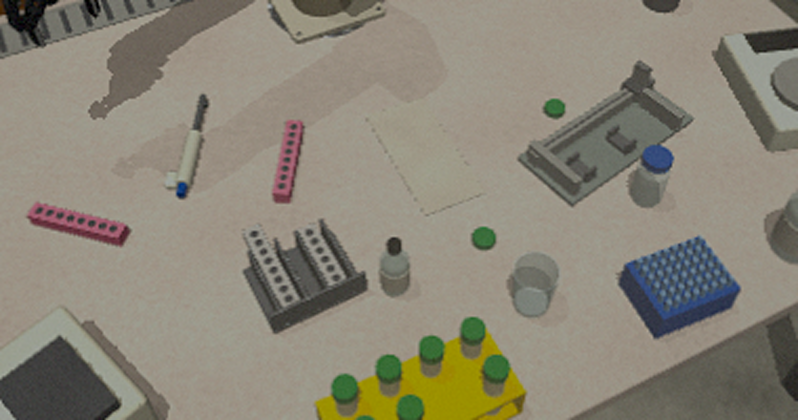

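View pics/s2.png

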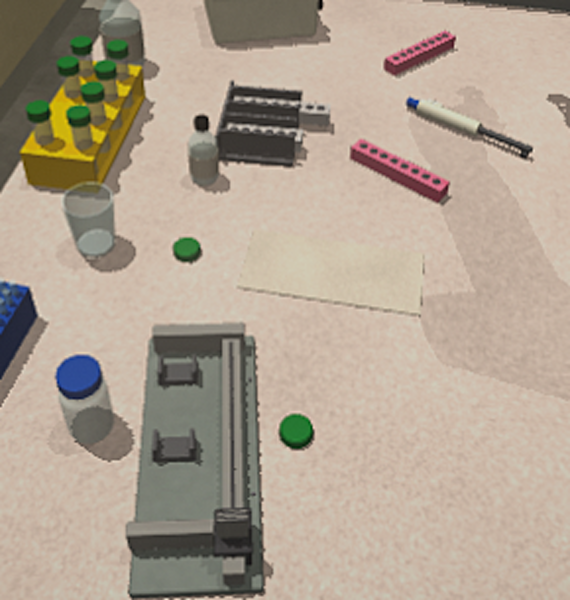

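```bash
python3 - <<'E'
from h import *
S=cam('scene');D=cam('side')
sc=lambda x,y:(90+x/2.1,140+y/2.1)
sd=lambda x,y:(140+x/1.966,115+y/1.967)
for n,C,p,z in [
 ('bar end top scene near robot',S,sc(251,227),.035),('bar far end',S,sc(288,303),.035),
 ('bar side end',D,sd(328,104),.035),('bar side end2',D,sd(330,124),.035-.0),
 ('rack far corner',S,sc(365,283),.05),('rack back-left',S,sc(276,322),.05),('rack front right',S,sc(322,222),.05),
 ('sidecam rack corner BL',D,sd(296,162),.05),
 ('pink1',D,sd(400,170),.025),('pink2',D,sd(420,52),.025),
 ('mat a',D,sd(240,288),0),('mat b',D,sd(420,313),0),('mat c',D,sd(424,252),0),('mat d',D,sd(253,232),0),
 ('base TL',D,sd(152,335),.012),('base TR',D,sd(253,335),.012),('base BR',D,sd(262,590),.012),('base BL',D,sd(131,594),.012),
 ('lugS',S,sc(643,68),.083),('lugD',D,sd(233,512),.083),
 ('cheek1',D,sd(180,372),.02),('cheek2',D,sd(175,448),.02),
 ('cap a',D,sd(297,430),.014),('cap b',D,sd(187,249),.014),('jar',D,sd(80,375),.1),('bottle',D,sd(203,180),.0),('beaker',D,sd(95,250),0.),('pip',D,sd(470,125),0.02)]:
    print(n,onz(C,*p,z).round(3))
E
```

```text
bar end top scene near robot [ 0.487 -0.319  0.035]
bar far end [ 0.637 -0.318  0.035]
bar side end [ 0.488 -0.335  0.035]
bar side end2 [ 0.479 -0.282  0.035]
rack far corner [ 0.664 -0.209  0.05 ]
rack back-left [ 0.667 -0.345  0.05 ]
rack front right [ 0.537 -0.222  0.05 ]
sidecam rack corner BL [ 0.517 -0.161  0.05 ]
pink1 [ 0.365 -0.201  0.025]
pink2 [ 0.342 -0.54   0.025]
mat a [0.561 0.047 0.   ]
mat b [0.326 0.049 0.   ]
mat c [ 0.323 -0.061 -0.   ]
mat d [ 0.562 -0.058  0.   ]
base TL [0.65  0.15  0.012]
base TR [0.528 0.129 0.012]
base BR [0.467 0.422 0.012]
base BL [0.587 0.446 0.012]
lugS [0.506 0.386 0.083]
lugD [0.501 0.385 0.083]
cheek1 [0.601 0.202 0.02 ]
cheek2 [0.583 0.297 0.02 ]
cap a [0.457 0.25  0.014]
cap b [0.642 0.004 0.014]
jar [0.683 0.277 0.1  ]
bottle [ 0.657 -0.153  0.   ]
beaker [0.769 0.015 0.   ]
pip [ 0.256 -0.341  0.02 ]
```

Long bar: scene (218,265), in the rack. Look-alikes: pink bars at scene (126,248) and (227,218), and the short six-well bar at scene (243,260). I choose the aluminium bar that stands out of the rack's front and move above it for a close check.

Request:
drive_tool(
  rows=[
    {"dx": 7.2, "dy": -0.6, "wz": 4, "hand": 60},
    {"dx": 7.2, "dy": -0.6, "wz": 4, "hand": 60},
    {"dx": 7.2, "dy": -0.6, "wz": 4, "hand": 60},
    {"dx": 7.2, "dy": -0.6, "wz": 4, "hand": 60},
    {"dx": 7.2, "dy": -0.6, "wz": 4, "hand": 60},
    {"dx": 7.2, "dy": -0.6, "wz": 4, "hand": 60},
    {"dx": 7.2, "dy": -0.6, "wz": 4, "hand": 60},
    {"dx": 7.2, "dy": -0.6, "wz": 4, "hand": 60},
    {"dx": 7.2, "dy": -0.6, "wz": 4, "hand": 60},
    {"dx": 7.2, "dy": -0.6, "wz": 4, "hand": 60},
    {"dx": 7.2, "dy": -0.6, "wz": 4, "hand": 60},
  ],
)

```text
invalid input at $.rows[0]: expected keys dx, dy, dz, wx, wy, wz, hand
```

```bash
python3 - <<'E'
from h import *
C=cam('wrist'); im=bot.camera('wrist'); cv2.imwrite('pics/w1.png',im[:,:,::-1])
o=bot.get_obs(); print(o['clock'],o['eef_pos'],o['tool_rot'],o['joint_vel'].round(3),bot.tip_extent,o['grip_width'])
for t,z in [('bar_center',.035),('short_bar_center',.035),('rack_top',.05)]:
    for d in bot.outline_of('wrist',t)[:2]:
        e=d['extent']; r=cv2.minAreaRect(np.argwhere(d['region'])[:,::-1].astype(np.float32))
        print(t,round(d['score'],2),np.round(e),[onz(C,*p,z).round(4).tolist() for p in cv2.boxPoints(r)])
cv2.imwrite('pics/w1.png',cv2.resize(im[:,:,::-1],(800,600)))
E
```

```text
1.55 [ 0.17136994 -0.46971071  0.21633597] [9.84743568e-01 1.74011793e-01 2.10649955e-05 1.05897220e-05] [-0.002  0.     0.     0.    -0.001  0.001] 0.011 0.08541921395500904
bar_center 0.72 [444.  61.  88. 122.] [[0.3504, -0.509, 0.035], [0.3724, -0.5373, 0.035], [0.2975, -0.6253, 0.035], [0.2719, -0.5953, 0.035]]
```

View pics/w1.png

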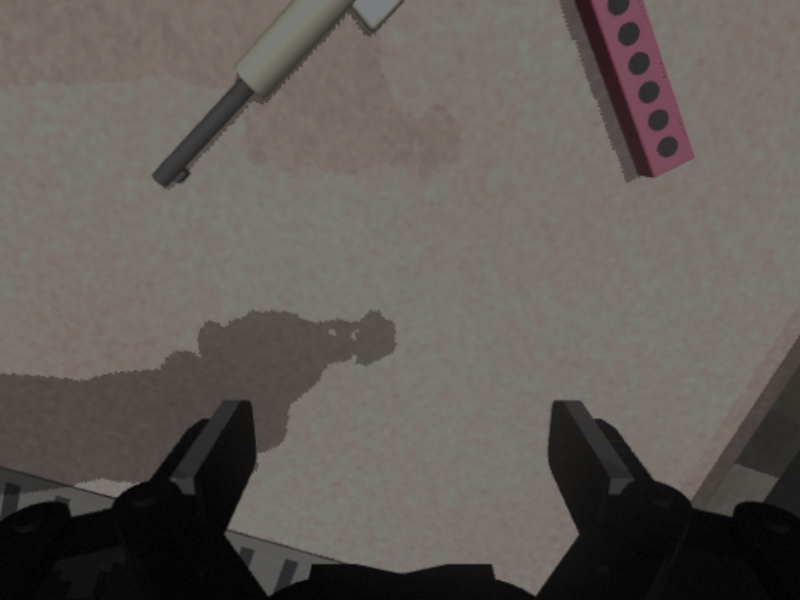

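The call was refused, so this is still the start view: pipette at the top, a pink bar at top right (640,90).

Request:
drive_tool(
  rows=[
    {"dx": 7.5, "dy": -0.6, "dz": 0, "wx": 0, "wy": 0, "wz": 4, "hand": 60},
    {"dx": 7.5, "dy": -0.6, "dz": 0, "wx": 0, "wy": 0, "wz": 4, "hand": 60},
    {"dx": 7.5, "dy": -0.6, "dz": 0, "wx": 0, "wy": 0, "wz": 4, "hand": 60},
    {"dx": 7.5, "dy": -0.6, "dz": 0, "wx": 0, "wy": 0, "wz": 4, "hand": 60},
    {"dx": 7.5, "dy": -0.6, "dz": 0, "wx": 0, "wy": 0, "wz": 4, "hand": 60},
    {"dx": 7.5, "dy": -0.6, "dz": 0, "wx": 0, "wy": 0, "wz": 4, "hand": 60},
    {"dx": 7.5, "dy": -0.6, "dz": 0, "wx": 0, "wy": 0, "wz": 4, "hand": 60},
    {"dx": 7.5, "dy": -0.6, "dz": 0, "wx": 0, "wy": 0, "wz": 4, "hand": 60},
    {"dx": 7.5, "dy": -0.6, "dz": 0, "wx": 0, "wy": 0, "wz": 4, "hand": 60},
    {"dx": 7.5, "dy": -0.6, "dz": 0, "wx": 0, "wy": 0, "wz": 4, "hand": 60},
    {"dx": 7.5, "dy": -0.6, "dz": 0, "wx": 0, "wy": 0, "wz": 4, "hand": 60},
    {"dx": 7.5, "dy": -0.6, "dz": 0, "wx": 0, "wy": 0, "wz": 4, "hand": 60},
  ],
)

```text
clock: 2.9
eef_pos: [0.5122, -0.3138, 0.2166]
tool_rot: [1.0, -0.001, -0.0, 0.0]
ft_force: [-0.8, -0.2, 0.0]
grip_width: 0.0598
grasp_force: 0.0
```

```bash
cat > look.py <<'E'
from h import *
import sys
C=cam('wrist'); im=bot.camera('wrist')
o=bot.get_obs(); print(o['clock'],o['eef_pos'].round(4),o['tool_rot'].round(4),o['joint_vel'].round(3),o['grip_width'],o['ft_force'].round(2))
np.savez('last.npz',eef=o['eef_pos'],rot=o['tool_rot'])
for a in sys.argv[2:]:
    t,z=a.split(':'); z=float(z)
    for d in bot.outline_of('wrist',t)[:2]:
        e=d['extent']; r=cv2.minAreaRect(np.argwhere(d['region'])[:,::-1].astype(np.float32))
        print(t,round(d['score'],2),np.round(e),[onz(C,*p,z).round(4).tolist()[:2] for p in cv2.boxPoints(r)])
cv2.imwrite(f'pics/{sys.argv[1]}.png',cv2.resize(im[:,:,::-1],(784,588),interpolation=cv2.INTER_CUBIC))
E
python3 look.py w2 bar_center:.035 short_bar_center:.035 rack_top:.05
```

```text
2.95 [ 0.5123 -0.3139  0.2167] [ 1.e+00 -7.e-04  1.e-04  1.e-04] [ 0.001 -0.001  0.004 -0.    -0.001  0.002] 0.06001505226321714 [-0.29  0.87  0.27]
bar_center 0.83 [220. 266.  40.  56.] [[0.4049, -0.2174], [0.4576, -0.2488], [0.4427, -0.2718], [0.3887, -0.241]]
bar_center 0.67 [491. 319. 113. 106.] [[0.4019, -0.4733], [0.4247, -0.4888], [0.311, -0.6162], [0.2839, -0.602]]
short_bar_center 0.64 [201. 104.  51. 141.] [[0.642, -0.2254], [0.6449, -0.253], [0.5217, -0.2606], [0.5181, -0.2294]]
rack_top 0.95 [234.  91. 187. 159.] [[0.6488, -0.2006], [0.6557, -0.3495], [0.5365, -0.3612], [0.5279, -0.1922]]
```

View pics/w2.png

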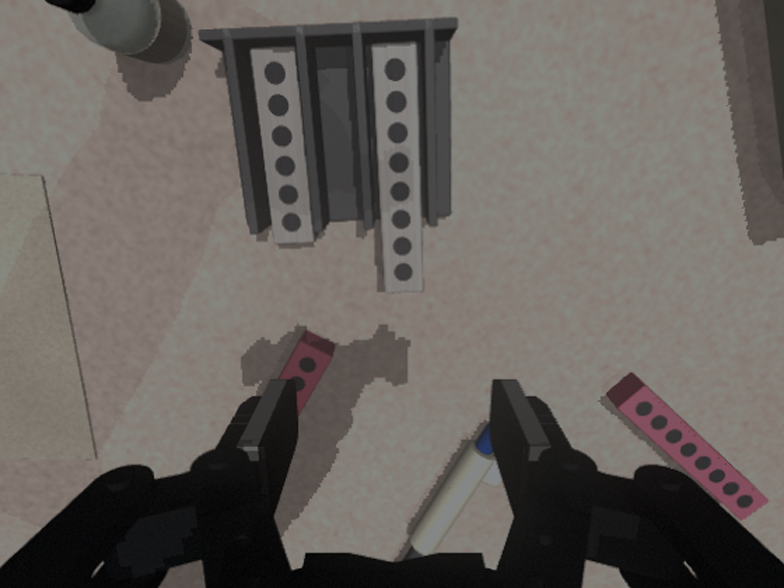

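Close view: rack at top; the long aluminium bar with eight wells at (400,165), its end at (403,291) beyond the rack's front; six-well short bar at (283,145); pink ones elsewhere. The choice holds.

```bash
python3 - <<'E'
from h import *
C=cam('wrist')
for p in [(383,291),(423,291),(372,44),(415,42)]: print(onz(C,p[0]/1.4,p[1]/1.4,.035).round(4))
for p in [(403,272),(395,70)]: print('well',onz(C,p[0]/1.4,p[1]/1.4,.035).round(4))
o=bot.get_obs();print(R.from_quat(o['tool_rot']).as_matrix().round(4))
E
```

```text
[ 0.4863 -0.3056  0.035 ]
[ 0.4863 -0.3342  0.035 ]
[ 0.6445 -0.3001  0.035 ]
[ 0.6455 -0.3264  0.035 ]
well [ 0.5003 -0.3198  0.035 ]
well [ 0.63   -0.3142  0.035 ]
[[ 1.e+00 -8.e-04  4.e-04]
 [-8.e-04 -1.e+00 -3.e-04]
 [ 4.e-04  3.e-04 -1.e+00]]
```

Request:
drive_tool(
  rows=[
    {"dx": 0, "dy": 0.1, "dz": 1, "wx": 0, "wy": 0, "wz": -0.48, "hand": 55},
    {"dx": 0, "dy": 0.1, "dz": 2, "wx": 0, "wy": 0, "wz": -0.48, "hand": 50},
    {"dx": 0, "dy": 0.1, "dz": 2.8, "wx": 0, "wy": 0, "wz": -0.48, "hand": 50},
    {"dx": 0, "dy": 0.1, "dz": 3.4, "wx": 0, "wy": 0, "wz": -0.48, "hand": 50},
    {"dx": 0, "dy": 0.1, "dz": 3.8, "wx": 0, "wy": 0, "wz": -0.48, "hand": 50},
    {"dx": 0, "dy": 0.1, "dz": 3.97, "wx": 0, "wy": 0, "wz": -0.48, "hand": 50},
    {"dx": 0, "dy": 0.1, "dz": 3.97, "wx": 0, "wy": 0, "wz": -0.48, "hand": 50},
    {"dx": 0, "dy": 0.1, "dz": 3.97, "wx": 0, "wy": 0, "wz": -0.48, "hand": 20},
    {"dx": 0, "dy": 0.1, "dz": 3.97, "wx": 0, "wy": 0, "wz": -0.48, "hand": 20},
    {"dx": 0, "dy": 0.1, "dz": 3.97, "wx": 0, "wy": 0, "wz": -0.48, "hand": 20},
    {"dx": 0, "dy": 0.1, "dz": 3.97, "wx": 0, "wy": 0, "wz": -0.48, "hand": 20},
    {"dx": 0, "dy": 0.1, "dz": 3.97, "wx": 0, "wy": 0, "wz": -0.48, "hand": 20},
    {"dx": 0, "dy": 0.1, "dz": 3.97, "wx": 0, "wy": 0, "wz": -0.48, "hand": 20},
  ],
)

```text
clock: 4.4
eef_pos: [0.5142, -0.3187, 0.0196]
tool_rot: [1.0, 0.021, 0.001, 0.001]
ft_force: [-1.9, 0.0, 6.8]
grip_width: 0.0202
grasp_force: 3.1
```

```bash
python3 look.py w3; python3 -c "
from h import *
print(bot.get_obs()['grasp_force'])"
```

```text
4.45 [ 0.5142 -0.3187  0.0196] [9.998e-01 2.130e-02 1.100e-03 9.000e-04] [-0.    -0.001 -0.001 -0.001  0.001  0.001] 0.019962950443129422 [-2.02  0.57  6.02]
3.0704276799224317
```

View pics/w3.png

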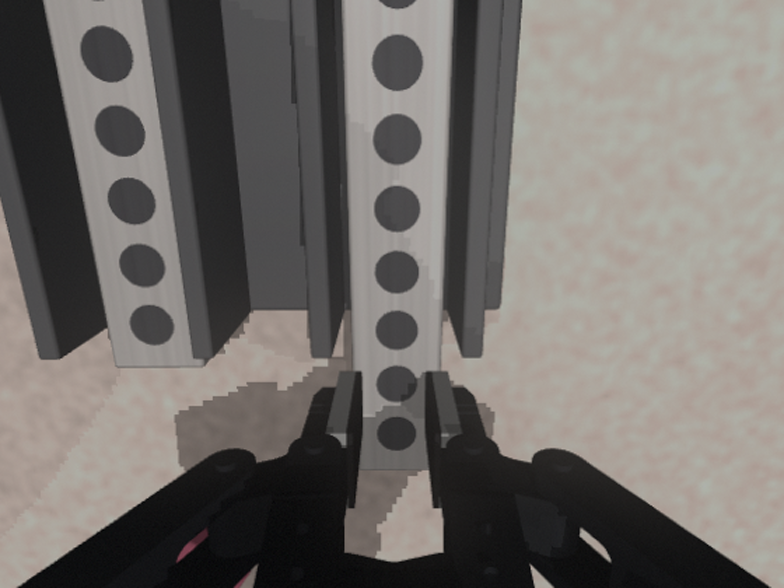

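```bash
python3 - <<'E'
from h import *
C=cam('wrist');o=bot.get_obs();Rt=R.from_quat(o['tool_rot']).as_matrix();p=o['eef_pos']
for q in [(.4863,-.3056,.035),(.4863,-.3342,.035),(.4863,-.3056,.01),(.5003,-.3198,.035)]: print('bar',q,(proj(C,q)*1.4).round())
for y in (-.01,.01,-.014,.014):
  for z in (-.03,-.008,.011):
    for x in (-.011,.011): print('pad',x,y,z,(proj(C,p+Rt@[x,y,z])*1.4).round())
c=bot.get_calibration('wrist');print(np.round(c['mount'],3))
E
```

```text
bar (0.4863, -0.3056, 0.035) [353. 466.]
bar (0.4863, -0.3342, 0.035) [438. 469.]
bar (0.4863, -0.3056, 0.01) [358. 426.]
bar (0.5003, -0.3198, 0.035) [397. 432.]
pad -0.011 -0.01 -0.03 [362. 451.]
pad 0.011 -0.01 -0.03 [361. 385.]
pad -0.011 -0.01 -0.008 [366. 412.]
pad 0.011 -0.01 -0.008 [365. 353.]
pad -0.011 -0.01 0.011 [369. 386.]
pad 0.011 -0.01 0.011 [368. 332.]
pad -0.011 0.01 -0.03 [429. 451.]
pad 0.011 0.01 -0.03 [431. 385.]
pad -0.011 0.01 -0.008 [425. 412.]
pad 0.011 0.01 -0.008 [426. 353.]
pad -0.011 0.01 0.011 [422. 386.]
pad 0.011 0.01 0.011 [423. 332.]
pad -0.011 -0.014 -0.03 [349. 451.]
pad 0.011 -0.014 -0.03 [347. 385.]
pad -0.011 -0.014 -0.008 [354. 412.]
pad 0.011 -0.014 -0.008 [353. 353.]
pad -0.011 -0.014 0.011 [358. 386.]
pad 0.011 -0.014 0.011 [357. 332.]
pad -0.011 0.014 -0.03 [442. 451.]
pad 0.011 0.014 -0.03 [444. 385.]
pad -0.011 0.014 -0.008 [436. 412.]
pad 0.011 0.014 -0.008 [438. 353.]
pad -0.011 0.014 0.011 [432. 386.]
pad 0.011 0.014 0.011 [434. 332.]
[[-0.     0.951  0.31   0.079]
 [ 1.    -0.     0.001 -0.001]
 [ 0.001  0.31  -0.951 -0.159]
 [ 0.     0.     0.     1.   ]]
```

```bash
python3 - <<'E'
import cv2
a=cv2.imread('pics/w3.png'); cv2.imwrite('pics/w3c.png',cv2.resize(a[340:520,290:500],(700,600),interpolation=cv2.INTER_CUBIC))
E
```

```text
(no output)
```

View pics/w3c.png

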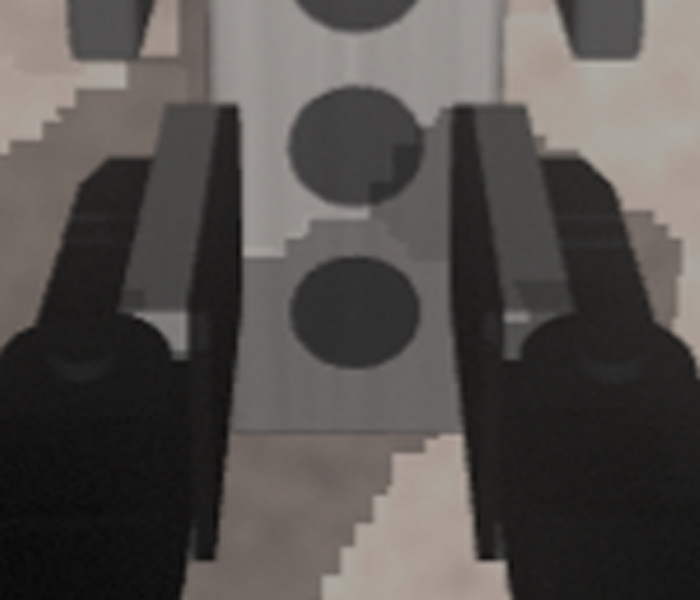

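Pads (rows 370-500) sit on top of the bar at 20 mm gap: the real fingertips are about 25 mm higher than the nominal TCP extent suggests. I open, go lower and grasp again.

Request:
drive_tool(
  rows=[
    {"dx": 0, "dy": 0, "dz": -0.2, "wx": 0, "wy": 0, "wz": 0, "hand": 50},
    {"dx": 0, "dy": 0, "dz": -0.2, "wx": 0, "wy": 0, "wz": 0, "hand": 50},
    {"dx": 0, "dy": 0, "dz": -0.2, "wx": 0, "wy": 0, "wz": 0, "hand": 50},
    {"dx": 0, "dy": 0, "dz": -0.2, "wx": 0, "wy": 0, "wz": 0, "hand": 50},
    {"dx": 0, "dy": 0, "dz": 0, "wx": 0, "wy": 0, "wz": 0, "hand": 50},
    {"dx": 0, "dy": 0, "dz": 0.15, "wx": 0, "wy": 0, "wz": 0, "hand": 50},
    {"dx": 0, "dy": 0, "dz": 0.15, "wx": 0, "wy": 0, "wz": 0, "hand": 50},
  ],
)

```text
clock: 5.15
eef_pos: [0.5118, -0.3171, 0.008]
tool_rot: [1.0, 0.021, -0.002, -0.001]
ft_force: [0.2, 0.1, -0.1]
grip_width: 0.0503
grasp_force: 0.0
```

```bash
python3 look.py w4 bar_center:.035
```

```text
5.2 [ 0.5122 -0.3173  0.0087] [ 9.998e-01  2.130e-02 -1.300e-03 -9.000e-04] [-0.001 -0.013  0.018  0.006  0.    -0.001] 0.04980395495596494 [ 0.17 -0.64  0.45]
bar_center 0.82 [291. 175.  87. 350.] [[0.6197, -0.3006], [0.6208, -0.3282], [0.4865, -0.34], [0.4848, -0.3022]]
bar_center 0.74 [145. 409.  24.  21.] [[0.4555, -0.249], [0.4559, -0.2609], [0.4428, -0.2601], [0.4424, -0.2479]]
```

View pics/w4.png

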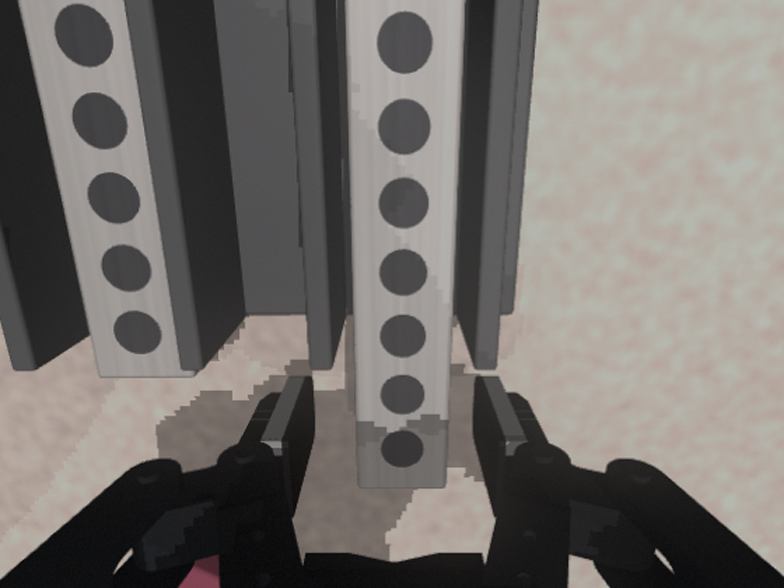

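The fingers now straddle the bar's end (bar at column 402, fingers centred at 393); the tips are just below its top. I go 15 mm lower, 2.5 mm sideways, then close.

Request:
drive_tool(
  rows=[
    {"dx": 0, "dy": 0.05, "dz": 0.15, "wx": 0, "wy": 0, "wz": 0, "hand": 50},
    {"dx": 0, "dy": 0.05, "dz": 0.3, "wx": 0, "wy": 0, "wz": 0, "hand": 50},
    {"dx": 0, "dy": 0.05, "dz": 0.3, "wx": 0, "wy": 0, "wz": 0, "hand": 50},
    {"dx": 0, "dy": 0.05, "dz": 0.3, "wx": 0, "wy": 0, "wz": 0, "hand": 20},
    {"dx": 0, "dy": 0.05, "dz": 0.3, "wx": 0, "wy": 0, "wz": 0, "hand": 20},
    {"dx": 0, "dy": 0.05, "dz": 0.3, "wx": 0, "wy": 0, "wz": 0, "hand": 20},
    {"dx": 0, "dy": 0.05, "dz": 0.3, "wx": 0, "wy": 0, "wz": 0, "hand": 20},
    {"dx": 0, "dy": 0.05, "dz": 0.3, "wx": 0, "wy": 0, "wz": 0, "hand": 20},
  ],
)

```text
clock: 6.05
eef_pos: [0.5135, -0.3205, -0.0046]
tool_rot: [1.0, 0.021, 0.0, -0.0]
ft_force: [-0.6, 0.1, 0.7]
grip_width: 0.027
grasp_force: 59.0
```

Request:
drive_tool(
  rows=[
    {"dx": 0, "dy": 0, "dz": -0.2, "wx": 0, "wy": 0, "wz": 0, "hand": 20},
    {"dx": 0, "dy": 0, "dz": -0.5, "wx": 0, "wy": 0, "wz": 0, "hand": 20},
    {"dx": 0, "dy": 0, "dz": -0.9, "wx": 0, "wy": 0, "wz": 0, "hand": 20},
    {"dx": 0, "dy": 0, "dz": -1.3, "wx": 0, "wy": 0, "wz": 0, "hand": 20},
    {"dx": 0, "dy": 0, "dz": -1.7, "wx": 0, "wy": 0, "wz": 0, "hand": 20},
    {"dx": 0, "dy": 0, "dz": -2.0, "wx": 0, "wy": 0, "wz": 0, "hand": 20},
    {"dx": 0, "dy": 0, "dz": -2.0, "wx": 0, "wy": 0, "wz": 0, "hand": 20},
    {"dx": 0, "dy": 0, "dz": -2.0, "wx": 0, "wy": 0, "wz": 0, "hand": 20},
  ],
)

```text
clock: 6.85
eef_pos: [0.5134, -0.3206, 0.0955]
tool_rot: [1.0, 0.021, 0.0, 0.0]
ft_force: [0.1, 0.6, -3.3]
grip_width: 0.027
grasp_force: 59.1
```

```bash
python3 look.py w5 bar_center:.13; python3 - <<'E'
from h import *
im=bot.camera('side'); cv2.imwrite('pics/side5.png',im[:,:,::-1])
a=cv2.imread('pics/w5.png'); b=cv2.resize(im[90:300,200:400,::-1],(560,588))
cv2.imwrite('pics/m5.png',cv2.resize(np.hstack([a[:,150:600],b]),(800,466)))
E
```

```text
6.9 [ 0.5129 -0.3202  0.0946] [ 9.998e-01  2.130e-02 -6.000e-04 -3.000e-04] [ 0.     0.014 -0.012  0.001  0.    -0.001] 0.02676180294081053 [-0.65  0.25 -2.37]
bar_center 0.94 [279. 187.  93. 373.] [[0.6194, -0.3002], [0.6206, -0.3291], [0.4822, -0.3404], [0.4805, -0.3001]]
bar_center 0.69 [517. 380.  86.  80.] [[0.4901, -0.4014], [0.5036, -0.4066], [0.475, -0.4482], [0.4599, -0.4439]]
```

View pics/m5.png

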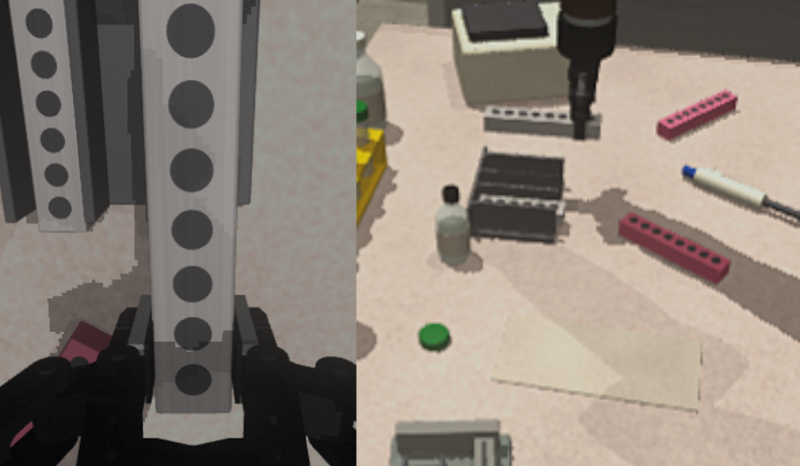

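Bar held level at its end, short bar still in the rack. Carry to the mat.

Request:
drive_tool(
  rows=[
    {"dx": -0.15, "dy": -0.4, "dz": 0, "wx": 0, "wy": 0, "wz": 0.1, "hand": 20},
    {"dx": -0.4, "dy": -1.1, "dz": 0, "wx": 0, "wy": 0, "wz": 0.2, "hand": 20},
    {"dx": -0.7, "dy": -1.9, "dz": 0, "wx": 0, "wy": 0, "wz": 0.3, "hand": 20},
    {"dx": -1.0, "dy": -2.7, "dz": 0, "wx": 0, "wy": 0, "wz": 0.4, "hand": 20},
    {"dx": -1.3, "dy": -3.5, "dz": 0, "wx": 0, "wy": 0, "wz": 0.48, "hand": 20},
    {"dx": -1.6, "dy": -4.3, "dz": 0, "wx": 0, "wy": 0, "wz": 0.48, "hand": 20},
    {"dx": -1.8, "dy": -5.1, "dz": 0.2, "wx": 0, "wy": 0, "wz": 0.48, "hand": 20},
    {"dx": -2.0, "dy": -5.8, "dz": 0.6, "wx": 0, "wy": 0, "wz": 0.48, "hand": 20},
    {"dx": -2.19, "dy": -6.25, "dz": 1.1, "wx": 0, "wy": 0, "wz": 0.48, "hand": 20},
    {"dx": -2.19, "dy": -6.39, "dz": 1.5, "wx": 0, "wy": 0, "wz": 0.48, "hand": 20},
    {"dx": -2.19, "dy": -6.39, "dz": 1.8, "wx": 0, "wy": 0, "wz": 0.48, "hand": 20},
    {"dx": -2.19, "dy": -6.39, "dz": 2.0, "wx": 0, "wy": 0, "wz": 0.48, "hand": 20},
    {"dx": -2.19, "dy": -6.39, "dz": 2.0, "wx": 0, "wy": 0, "wz": 0.48, "hand": 20},
    {"dx": -2.19, "dy": -6.39, "dz": 2.0, "wx": 0, "wy": 0, "wz": 0.48, "hand": 20},
  ],
)

```text
clock: 8.4
eef_pos: [0.3906, -0.0062, -0.0047]
tool_rot: [1.0, 0.0, -0.0, -0.0]
ft_force: [1.1, -0.3, -1.5]
grip_width: 0.0271
grasp_force: 59.5
```

Request:
drive_tool(
  rows=[
    {"dx": 0, "dy": 0, "dz": 0.08, "wx": 0, "wy": 0, "wz": 0, "hand": 20},
    {"dx": 0, "dy": 0, "dz": 0.13, "wx": 0, "wy": 0, "wz": 0, "hand": 20},
    {"dx": 0, "dy": 0, "dz": 0.15, "wx": 0, "wy": 0, "wz": 0, "hand": 20},
    {"dx": 0, "dy": 0, "dz": 0.15, "wx": 0, "wy": 0, "wz": 0, "hand": 20},
  ],
)

```text
clock: 8.8
eef_pos: [0.3905, -0.0061, -0.0122]
tool_rot: [1.0, 0.0, 0.0, 0.0]
ft_force: [-0.1, 1.0, -1.6]
grip_width: 0.0271
grasp_force: 59.5
```

Request:
drive_tool(
  rows=[
    {"dx": 0, "dy": 0, "dz": 0.01, "wx": 0, "wy": 0, "wz": 0, "hand": 50},
    {"dx": 0, "dy": 0, "dz": 0.01, "wx": 0, "wy": 0, "wz": 0, "hand": 50},
    {"dx": 0, "dy": 0, "dz": 0.01, "wx": 0, "wy": 0, "wz": 0, "hand": 50},
    {"dx": 0, "dy": 0, "dz": 0.01, "wx": 0, "wy": 0, "wz": 0, "hand": 50},
    {"dx": 0, "dy": 0, "dz": -0.5, "wx": 0, "wy": 0, "wz": 0, "hand": 50},
    {"dx": 0.3, "dy": 0, "dz": -1.3, "wx": 0, "wy": 0, "wz": 0, "hand": 50},
    {"dx": 1, "dy": 0, "dz": -2.0, "wx": 0, "wy": 0, "wz": 0, "hand": 50},
    {"dx": 1.05, "dy": 0, "dz": -2.3, "wx": 0, "wy": 0, "wz": 0, "hand": 50},
    {"dx": 1.05, "dy": 0, "dz": -2.3, "wx": 0, "wy": 0, "wz": 0, "hand": 50},
  ],
)

```text
clock: 9.7
eef_pos: [0.4463, -0.006, 0.1055]
tool_rot: [1.0, 0.0, 0.003, 0.0]
ft_force: [0.2, 0.2, -0.8]
grip_width: 0.0497
grasp_force: 0.0
```

```bash
python3 look.py w6 bar_center:.027 mat_center:.002
```

```text
9.75 [ 0.4438 -0.0059  0.1035] [1.0e+00 4.0e-04 1.1e-03 0.0e+00] [ 0.001  0.019 -0.069 -0.008  0.    -0.   ] 0.05007185388063475 [-0.39  0.14 -0.55]
bar_center 0.93 [278. 210.  43. 221.] [[0.5225, 0.0093], [0.5225, -0.0173], [0.3629, -0.02], [0.3629, 0.0123]]
bar_center 0.71 [520. 312.  81. 128.] [[0.3449, -0.157], [0.4227, -0.2023], [0.3923, -0.2399], [0.3088, -0.1968]]
mat_center 0.94 [281. 190. 166. 307.] [[0.3259, 0.0724], [0.5657, 0.0496], [0.5636, -0.0604], [0.3222, -0.0717]]
```

View pics/w6.png

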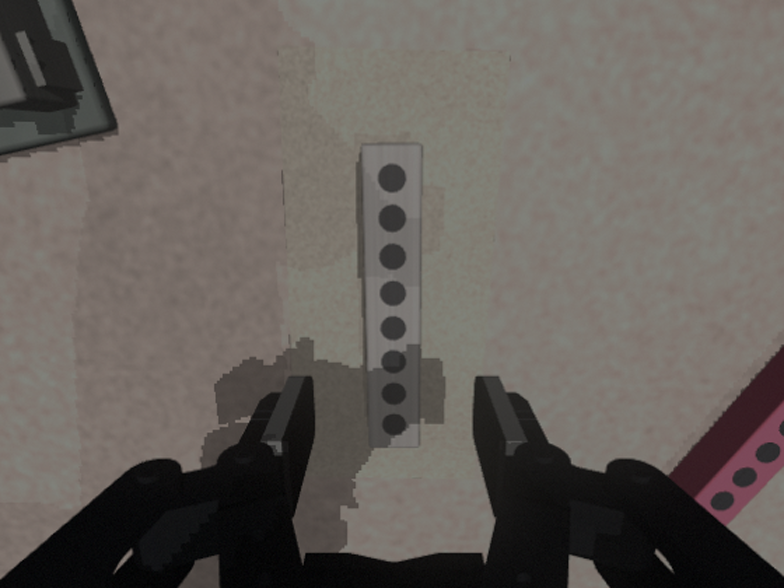

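Bar lies straight on the mat (wells at column 393, rows 178-425). Grasp at the middle and lift.

Request:
drive_tool(
  rows=[
    {"dx": 0, "dy": -0.03, "dz": 0.8, "wx": 0, "wy": 0, "wz": 0, "hand": 50},
    {"dx": 0, "dy": -0.03, "dz": 1.5, "wx": 0, "wy": 0, "wz": 0, "hand": 50},
    {"dx": 0, "dy": -0.03, "dz": 2.0, "wx": 0, "wy": 0, "wz": 0, "hand": 50},
    {"dx": 0, "dy": -0.03, "dz": 2.26, "wx": 0, "wy": 0, "wz": 0, "hand": 50},
    {"dx": 0, "dy": -0.03, "dz": 2.26, "wx": 0, "wy": 0, "wz": 0, "hand": 50},
    {"dx": 0, "dy": -0.03, "dz": 2.26, "wx": 0, "wy": 0, "wz": 0, "hand": 20},
    {"dx": 0, "dy": -0.03, "dz": 2.26, "wx": 0, "wy": 0, "wz": 0, "hand": 20},
    {"dx": 0, "dy": -0.03, "dz": 2.26, "wx": 0, "wy": 0, "wz": 0, "hand": 20},
    {"dx": 0, "dy": -0.03, "dz": 2.26, "wx": 0, "wy": 0, "wz": 0, "hand": 20},
    {"dx": 0, "dy": -0.03, "dz": 2.26, "wx": 0, "wy": 0, "wz": 0, "hand": 20},
    {"dx": 0, "dy": -0.03, "dz": 2.26, "wx": 0, "wy": 0, "wz": 0, "hand": 20},
  ],
)

```text
clock: 10.95
eef_pos: [0.4432, -0.0044, -0.0099]
tool_rot: [1.0, 0.0, 0.0, -0.0]
ft_force: [0.4, 0.2, 0.6]
grip_width: 0.0269
grasp_force: 60.0
```

Request:
drive_tool(
  rows=[
    {"dx": 0, "dy": 0, "dz": -0.4, "wx": 0, "wy": 0, "wz": 0, "hand": 20},
    {"dx": 0, "dy": 0, "dz": -1.1, "wx": 0, "wy": 0, "wz": 0, "hand": 20},
    {"dx": 0, "dy": 0, "dz": -1.9, "wx": 0, "wy": 0, "wz": -1, "hand": 20},
    {"dx": 0, "dy": -0.3, "dz": -2.7, "wx": 0, "wy": 0, "wz": -2.5, "hand": 20},
    {"dx": 0.2, "dy": -0.8, "dz": -3.4, "wx": 0, "wy": 0, "wz": -4, "hand": 20},
    {"dx": 0.4, "dy": -1.5, "dz": -3.9, "wx": 0, "wy": 0, "wz": -5.5, "hand": 20},
    {"dx": 0.6, "dy": -2.3, "dz": -4.2, "wx": 0, "wy": 0, "wz": -7, "hand": 20},
    {"dx": 0.8, "dy": -3.1, "dz": -4.2, "wx": 0, "wy": 0, "wz": -8.5, "hand": 20},
    {"dx": 1.0, "dy": -3.9, "dz": -4.2, "wx": 0, "wy": 0, "wz": -10, "hand": 20},
    {"dx": 1.04, "dy": -4.6, "dz": -4.2, "wx": 0, "wy": 0, "wz": -11.5, "hand": 20},
    {"dx": 1.04, "dy": -5.1, "dz": -4.2, "wx": 0, "wy": 0, "wz": -13, "hand": 20},
    {"dx": 1.04, "dy": -5.3, "dz": -4.2, "wx": 0, "wy": 0, "wz": -14.5, "hand": 20},
    {"dx": 1.04, "dy": -5.3, "dz": -4.2, "wx": 0, "wy": 0, "wz": -16, "hand": 20},
    {"dx": 1.04, "dy": -5.3, "dz": -4.2, "wx": 0, "wy": 0, "wz": -17.5, "hand": 20},
    {"dx": 1.04, "dy": -5.3, "dz": -4.2, "wx": 0, "wy": 0, "wz": -19, "hand": 20},
    {"dx": 1.04, "dy": -5.3, "dz": -4.2, "wx": 0, "wy": 0, "wz": -20, "hand": 20},
    {"dx": 1.04, "dy": -5.3, "dz": -4.2, "wx": 0, "wy": 0, "wz": -20, "hand": 20},
    {"dx": 1.04, "dy": -5.3, "dz": -4.2, "wx": 0, "wy": 0, "wz": -20, "hand": 20},
  ],
)

```text
clock: 12.75
eef_pos: [0.4946, 0.2605, 0.1995]
tool_rot: [0.643, 0.766, -0.0, -0.0]
ft_force: [0.1, 0.2, -2.0]
grip_width: 0.0267
grasp_force: 59.8
```

```bash
python3 look.py w7; python3 - <<'E'
from h import *
o=bot.get_obs();print(o['joint_pos'].round(2)); x=R.from_quat(o['tool_rot']).as_matrix()[:,0];print(np.degrees(np.arctan2(x[1],x[0])))
E
```

```text
12.8 [0.4946 0.2605 0.1996] [ 6.431e-01  7.658e-01 -2.000e-04 -1.000e-04] [ 0.001 -0.001  0.003 -0.002  0.001 -0.007] 0.026822814560569775 [-0.46  0.3  -1.91]
[ 0.48  0.37  0.13  1.34 -0.    1.88]
99.95063284525001
```

View pics/w7.png

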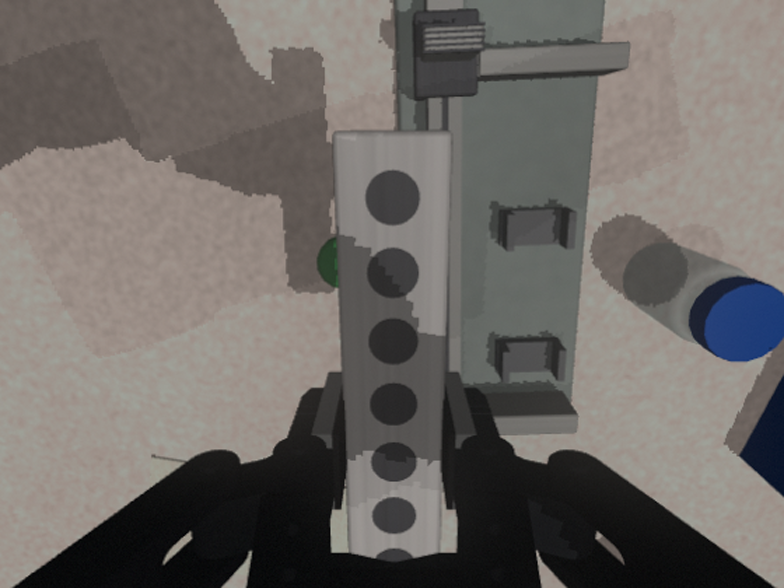

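Bar (wells at column 393) is held straight; to its right the caliper: lug (452,37), moving jaw arm end (628,55), cheeks (535,228) and (530,357), fixed jaw's top edge corner (577,415). Now a numeric edge fit of the caliper pose.

```bash
cat > fit.py <<'E'
from h import *
C=cam('wrist'); im=bot.camera('wrist'); cv2.imwrite('pics/raw7.png',im[:,:,::-1])
o=bot.get_obs(); Rt=R.from_quat(o['tool_rot']).as_matrix(); p=o['eef_pos']
g=cv2.GaussianBlur(cv2.cvtColor(im,cv2.COLOR_RGB2GRAY).astype(np.float32),(0,0),0.8)
gx=cv2.Sobel(g,cv2.CV_32F,1,0)/8;gy=cv2.Sobel(g,cv2.CV_32F,0,1)/8
E=[((38,-70,12),(38,130,12)),((-25,-80,48),(37,-80,48)),((-17,36,36),(-17,60,36)),((17,36,36),(17,60,36)),((-17,-36,36),(-17,-60,36)),((17,-36,36),(17,-60,36)),
 ((22,36,36),(22,60,36)),((22,-36,36),(22,-60,36)),((-22,36,36),(-22,60,36)),((-22,-36,36),(-22,-60,36)),((17,36,36),(22,36,36)),((17,-36,36),(22,-36,36)),((17,60,36),(22,60,36)),((17,-60,36),(22,-60,36)),((-52,30,38),(-52,100,38))]
def score(q,sig=None,per=False):
    x,y,t=q; c,s=np.cos(t),np.sin(t); tot=[]
    for a,b in E:
        P=np.linspace(a,b,25)/1000; W=np.c_[x+c*P[:,0]-s*P[:,1],y+s*P[:,0]+c*P[:,1],P[:,2]]
        uv=np.array([proj(C,w) for w in W]).astype(np.float32)
        d=uv[-1]-uv[0]; n=np.array([-d[1],d[0]])/np.linalg.norm(d)
        sx=cv2.remap(GX,uv[:,:1],uv[:,1:],1);sy=cv2.remap(GY,uv[:,:1],uv[:,1:],1)
        v=np.abs(sx*n[0]+sy*n[1]); L=np.linalg.norm(d); tot.append(np.minimum(v,12).mean()*np.sqrt(L))
    return tot if per else -sum(tot)
from scipy.optimize import minimize,brute
q0=np.array([.599,.248,np.radians(9.9)])
for bl in (2.5,1.2,0.01):
    b=(lambda a:cv2.GaussianBlur(a,(0,0),bl)) if bl>.1 else (lambda a:a)
    GX,GY=b(gx),b(gy)
    if bl==2.5: q0=brute(score,[slice(q0[0]-.008,q0[0]+.0081,.002),slice(q0[1]-.008,q0[1]+.0081,.002),slice(q0[2]-.04,q0[2]+.041,.01)],finish=None)
    q0=minimize(score,q0,method='Nelder-Mead',options=dict(initial_simplex=q0+np.array([[0,0,0],[.002,0,0],[0,.002,0],[0,0,.01]]))).x
    print(bl,q0.round(4),np.degrees(q0[2]).round(2),round(score(q0),1))
print(np.round(score(q0,per=True),1))
x,y,t=q0
c,s=np.cos(t),np.sin(t)
nf=lambda X:np.array([[c,s],[-s,c]])@(X[:2]-[x,y])*1000
for n,uv,z in [('fj corner',(577,415),.048),('lug top far-left',(423,24),.083),('lug top R',(485,24),.083),('lug top near L',(425,52),.083),('arm end top',(628,42),.048),('arm end near',(628,66),.048),('base R',(590,160),.012),('cheek',(565,207),.036)]:
    print(n,nf(onz(C,uv[0]/1.4,uv[1]/1.4,z)).round(1))
for uv in [(334,131),(450,131)]: print('bar end in tool',(Rt.T@(onz(C,uv[0]/1.4,uv[1]/1.4,p[2]+.0369)-p)).round(4))
E
python3 fit.py
```

```text
2.5 [0.5943 0.2514 0.2137] 12.24 -324.8
1.2 [0.5943 0.2512 0.2109] 12.08 -506.3
0.01 [0.5946 0.2508 0.2111] 12.09 -648.7
[169.8  81.2   8.6  56.4  14.3  46.5  36.5  41.   53.7  44.   18.1  12.7
   7.9  18.2  39.8]
fj corner [ 29.1 -81.4]
lug top far-left [-76.7 161.6]
lug top R [-46.4 160.4]
lug top near L [-75.9 149.3]
arm end top [ 38.8 154.4]
arm end near [ 40.2 142.2]
base R [37.1 89.9]
cheek [14.8 63. ]
bar end in tool [ 0.0813 -0.0141 -0.0369]
bar end in tool [ 0.0813  0.0126 -0.0369]
```

Request:
drive_tool(
  rows=[
    {"dx": -0.1, "dy": 0.4, "dz": 0, "wx": 0, "wy": 0, "wz": -0.1, "hand": 20},
    {"dx": -0.3, "dy": 1.2, "dz": 0.3, "wx": 0, "wy": 0, "wz": -0.3, "hand": 20},
    {"dx": -0.48, "dy": 1.8, "dz": 0.8, "wx": 0, "wy": 0, "wz": -0.43, "hand": 20},
    {"dx": -0.48, "dy": 1.95, "dz": 1.5, "wx": 0, "wy": 0, "wz": -0.43, "hand": 20},
    {"dx": -0.48, "dy": 1.95, "dz": 2.2, "wx": 0, "wy": 0, "wz": -0.43, "hand": 20},
    {"dx": -0.48, "dy": 1.95, "dz": 2.8, "wx": 0, "wy": 0, "wz": -0.43, "hand": 20},
    {"dx": -0.48, "dy": 1.95, "dz": 3.0, "wx": 0, "wy": 0, "wz": -0.43, "hand": 20},
    {"dx": -0.48, "dy": 1.95, "dz": 3.0, "wx": 0, "wy": 0, "wz": -0.43, "hand": 20},
    {"dx": -0.48, "dy": 1.95, "dz": 3.0, "wx": 0, "wy": 0, "wz": -0.43, "hand": 20},
  ],
)

```text
clock: 13.75
eef_pos: [0.596, 0.2545, 0.0514]
tool_rot: [0.628, 0.778, 0.001, 0.001]
ft_force: [0.0, 0.3, -1.2]
grip_width: 0.0271
grasp_force: 60.0
```

```bash
cat > st.py <<'E'
from h import *
o=bot.get_obs();q=np.array([.5946,.2508]);t=.2111;c,s=np.cos(t),np.sin(t);M=np.array([[c,s],[-s,c]])
x=R.from_quat(o['tool_rot']).as_matrix()
print(o['clock'],'nest frame mm',(M@(o['eef_pos'][:2]-q)*1000).round(2),'z',o['eef_pos'][2].round(4),'head',np.degrees(np.arctan2(x[1,0],x[0,0])).round(2),'F nest',(M@o['ft_force'][:2]).round(2),o['ft_force'][2].round(2),'T',o['ft_torque'].round(3),'w',o['grip_width'].round(4),o['grasp_force'].round(1))
E
python3 st.py
python3 - <<'E'
# cheek check: project expected cheek pixels at hover, and compare by edges in new picture
from h import *
C=cam('wrist'); im=bot.camera('wrist'); cv2.imwrite('pics/raw8.png',im[:,:,::-1])
g=cv2.GaussianBlur(cv2.cvtColor(im,cv2.COLOR_RGB2GRAY),(0,0),0.8)
q=np.array([.5946,.2508]);t=.2111;c,s=np.cos(t),np.sin(t)
W=lambda x,y,z:np.r_[q+[c*x-s*y,s*x+c*y],z]
for y in (.048,.056,):
  print(y,[ (x,proj(C,W(x/1000,y,.036)).round(1).tolist()) for x in (-22,-17,17,22)])
  r=int(proj(C,W(-.02,y,.036))[1]); print(r,'cols 200..360',g[r,200:360:2].tolist())
E
```

```text
0.048 [(-22, [233.0, 172.7]), (-17, [243.1, 172.7]), (17, [311.9, 172.8]), (22, [322.0, 172.8])]
172 cols 200..360 [71, 71, 71, 71, 71, 71, 71, 71, 71, 72, 72, 72, 72, 72, 73, 73, 68, 59, 58, 59, 73, 92, 99, 100, 101, 102, 101, 101, 112, 153, 159, 157, 156, 155, 156, 161, 162, 160, 158, 161, 162, 161, 159, 159, 160, 161, 161, 161, 160, 160, 161, 162, 164, 165, 166, 169, 169, 168, 166, 154, 119, 88, 82, 88, 115, 118, 119, 119, 119, 119, 117, 112, 127, 163, 164, 162, 161, 160, 161, 163]
0.056 [(-22, [232.3, 156.5]), (-17, [242.6, 156.5]), (17, [312.3, 156.6]), (22, [322.6, 156.6])]
156 cols 200..360 [70, 71, 71, 71, 71, 71, 71, 71, 71, 72, 72, 72, 73, 72, 73, 72, 64, 59, 60, 61, 88, 140, 153, 155, 157, 158, 158, 158, 159, 160, 159, 157, 156, 147, 110, 81, 74, 75, 76, 77, 77, 77, 77, 77, 77, 85, 119, 155, 161, 160, 161, 162, 165, 166, 167, 170, 171, 169, 168, 159, 133, 107, 115, 117, 117, 117, 117, 117, 117, 117, 117, 113, 113, 154, 171, 170, 169, 167, 165, 163]Traceback (most recent call last):
  File "st.py", line 4, in <module>
    print(o['clock'],'nest frame mm',(M@(o['eef_pos'][:2]-q)*1000).round(2),'z',o['eef_pos'][2].round(4),'head',np.degrees(np.arctan2(x[1,0],x[0,0])).round(2),'F nest',(M@o['ft_force'][:2]).round(2),o['ft_force'][2].round(2),'T',o['ft_torque'].round(3),'w',o['grip_width'].round(4),o['grasp_force'].round(1))
                                                                                                                                                                                                                                                                 ^^^^^^^^^^^^^^^^^^^^^
AttributeError: 'float' object has no attribute 'round'
```

```bash
sed -i "s/o\['grip_width'\].round(4),o\['grasp_force'\].round(1)/round(float(o['grip_width']),4),round(float(o['grasp_force']),1)/" st.py; python3 st.py
python3 - <<'E'
from h import *
C=cam('wrist'); im=cv2.imread('pics/raw8.png')
g=cv2.cvtColor(im,cv2.COLOR_BGR2GRAY)
for r in range(140,212,6): print(r,'L',g[r,222:250:2].tolist(),'R',g[r,308:336:2].tolist())
q=np.array([.5946,.2508]);t=.2111;c,s=np.cos(t),np.sin(t)
W=lambda x,y,z:np.r_[q+[c*x-s*y,s*x+c*y],z]
for y in (.036,.060): print(y,[(x,z,proj(C,W(x/1000,y,z)).round(1).tolist()) for x in (-22,-17,17,22) for z in (.036,.02)])
E
```

```text
13.8 nest frame mm [2.72 3.41] z 0.0522 head 102.18 F nest [-0.15 -0.38] -1.01 T [-0.034 -0.003  0.042] w 0.0269 60.0
140 L [74, 74, 75, 75, 75, 77, 76, 76, 73, 126, 152, 153, 157, 157] R [166, 170, 171, 170, 168, 164, 149, 112, 118, 118, 118, 117, 117, 117]
146 L [73, 74, 74, 73, 74, 76, 53, 48, 49, 119, 149, 154, 156, 157] R [166, 170, 170, 169, 167, 161, 146, 110, 117, 117, 118, 117, 117, 118]
152 L [72, 72, 72, 73, 74, 62, 59, 61, 60, 102, 145, 154, 155, 157] R [166, 170, 170, 169, 167, 160, 141, 98, 116, 117, 116, 116, 116, 118]
158 L [73, 73, 73, 74, 74, 63, 59, 59, 60, 82, 143, 154, 155, 156] R [166, 170, 170, 168, 168, 158, 133, 104, 117, 117, 117, 117, 117, 117]
164 L [73, 73, 73, 73, 73, 65, 58, 59, 60, 79, 96, 101, 100, 102] R [167, 170, 170, 169, 167, 156, 121, 90, 81, 117, 118, 117, 117, 117]
170 L [73, 71, 72, 72, 73, 67, 56, 58, 58, 74, 94, 100, 100, 101] R [166, 170, 169, 169, 167, 155, 118, 88, 82, 83, 118, 117, 118, 119]
176 L [72, 72, 72, 72, 74, 67, 57, 57, 58, 69, 92, 100, 99, 101] R [167, 171, 169, 167, 167, 153, 109, 86, 82, 107, 117, 118, 118, 117]
182 L [72, 
[... 439 characters left out ...]
, 83, 97, 98, 99] R [167, 170, 168, 167, 162, 146, 86, 81, 82, 118, 116, 117, 117, 117]
206 L [72, 72, 72, 72, 71, 71, 71, 73, 72, 73, 82, 97, 98, 99] R [166, 169, 168, 167, 162, 147, 106, 117, 116, 115, 116, 116, 116, 117]
0.036 [(-22, 0.036, [232.9, 196.0]), (-22, 0.02, [236.5, 188.3]), (-17, 0.036, [242.8, 196.0]), (-17, 0.02, [245.6, 188.3]), (17, 0.036, [309.8, 196.0]), (17, 0.02, [307.4, 188.3]), (22, 0.036, [319.7, 196.0]), (22, 0.02, [316.5, 188.3])]
0.06 [(-22, 0.036, [230.9, 148.2]), (-22, 0.02, [234.7, 144.1]), (-17, 0.036, [241.2, 148.3]), (-17, 0.02, [244.2, 144.1]), (17, 0.036, [311.1, 148.3]), (17, 0.02, [308.5, 144.2]), (22, 0.036, [321.4, 148.3]), (22, 0.02, [318.0, 144.2])]
```

Request:
drive_tool(
  rows=[
    {"dx": 0, "dy": -0.036, "dz": 0.1, "wx": 0, "wy": 0, "wz": 0, "hand": 20},
    {"dx": 0, "dy": -0.036, "dz": 0.25, "wx": 0, "wy": 0, "wz": 0, "hand": 20},
    {"dx": 0, "dy": -0.036, "dz": 0.25, "wx": 0, "wy": 0, "wz": 0, "hand": 20},
    {"dx": 0, "dy": -0.036, "dz": 0.25, "wx": 0, "wy": 0, "wz": 0, "hand": 20},
  ],
)

```text
clock: 14.2
eef_pos: [0.5929, 0.2535, 0.0371]
tool_rot: [0.628, 0.778, -0.0, -0.0]
ft_force: [0.2, -0.7, -1.8]
grip_width: 0.0269
grasp_force: 60.0
```

```bash
python3 st.py
```

```text
14.2 nest frame mm [-1.11  3.  ] z 0.0371 head 102.19 F nest [ 0.07 -0.74] -1.82 T [-0.026  0.037  0.019] w 0.0269 60.0
```

Request:
drive_tool(
  rows=[
    {"dx": 0, "dy": 0.036, "dz": 0, "wx": 0, "wy": 0, "wz": 0, "hand": 20},
    {"dx": 0, "dy": 0.036, "dz": 0.1, "wx": 0, "wy": 0, "wz": 0, "hand": 20},
    {"dx": 0, "dy": 0.036, "dz": 0.2, "wx": 0, "wy": 0, "wz": 0, "hand": 20},
    {"dx": 0, "dy": 0.036, "dz": 0.3, "wx": 0, "wy": 0, "wz": 0, "hand": 20},
    {"dx": 0, "dy": 0.036, "dz": 0.4, "wx": 0, "wy": 0, "wz": 0, "hand": 20},
    {"dx": 0, "dy": 0.036, "dz": 0.5, "wx": 0, "wy": 0, "wz": 0, "hand": 20},
    {"dx": 0, "dy": 0.036, "dz": 0.52, "wx": 0, "wy": 0, "wz": 0, "hand": 20},
    {"dx": 0, "dy": 0.036, "dz": 0.52, "wx": 0, "wy": 0, "wz": 0, "hand": 20},
  ],
)

```text
clock: 15.0
eef_pos: [0.5947, 0.2538, 0.0109]
tool_rot: [0.628, 0.778, -0.0, -0.0]
ft_force: [0.0, -0.5, -1.9]
grip_width: 0.0268
grasp_force: 60.0
```

```bash
python3 st.py
```

```text
15.0 nest frame mm [0.73 2.94] z 0.0109 head 102.19 F nest [-0.09 -0.46] -1.91 T [-0.012 -0.023 -0.019] w 0.0268 60.0
```

Request:
drive_tool(
  rows=[
    {"dx": 0, "dy": 0, "dz": 0.03, "wx": 0, "wy": 0, "wz": 0, "hand": 20},
    {"dx": 0, "dy": 0, "dz": 0.05, "wx": 0, "wy": 0, "wz": 0, "hand": 20},
    {"dx": 0, "dy": 0, "dz": 0.05, "wx": 0, "wy": 0, "wz": 0, "hand": 20},
    {"dx": 0, "dy": 0, "dz": 0.05, "wx": 0, "wy": 0, "wz": 0, "hand": 20},
  ],
)

```text
clock: 15.4
eef_pos: [0.595, 0.254, 0.0089]
tool_rot: [0.628, 0.778, 0.0, 0.0]
ft_force: [0.1, 0.1, -1.6]
grip_width: 0.0271
grasp_force: 60.0
```

```bash
python3 st.py
```

```text
15.4 nest frame mm [1.08 3.05] z 0.0089 head 102.19 F nest [0.11 0.1 ] -1.56 T [ 0.027  0.015 -0.034] w 0.0271 60.0
```

Request:
drive_tool(
  rows=[
    {"dx": -0.03, "dy": 0, "dz": 0.01, "wx": 0, "wy": 0, "wz": 0, "hand": 20},
    {"dx": -0.06, "dy": 0, "dz": 0.01, "wx": 0, "wy": 0, "wz": 0, "hand": 20},
    {"dx": -0.06, "dy": 0, "dz": 0.01, "wx": 0, "wy": 0, "wz": 0, "hand": 20},
    {"dx": -0.06, "dy": 0, "dz": 0.01, "wx": 0, "wy": 0, "wz": 0, "hand": 20},
  ],
)

```text
clock: 15.8
eef_pos: [0.5957, 0.2509, 0.0084]
tool_rot: [0.628, 0.778, 0.0, -0.0]
ft_force: [0.4, 0.2, -1.7]
grip_width: 0.0264
grasp_force: 60.0
```

```bash
python3 st.py
```

```text
15.8 nest frame mm [ 1.07 -0.09] z 0.0084 head 102.18 F nest [0.45 0.06] -1.66 T [ 0.027  0.037 -0.029] w 0.0264 60.0
```

Request:
drive_tool(
  rows=[
    {"dx": -0.01, "dy": 0, "dz": 0, "wx": 0, "wy": 0, "wz": 0, "hand": 20},
    {"dx": -0.02, "dy": 0, "dz": 0, "wx": 0, "wy": 0, "wz": 0, "hand": 20},
    {"dx": -0.02, "dy": 0, "dz": 0, "wx": 0, "wy": 0, "wz": 0, "hand": 20},
    {"dx": -0.02, "dy": 0, "dz": 0, "wx": 0, "wy": 0, "wz": 0, "hand": 20},
  ],
)

```text
clock: 16.2
eef_pos: [0.5958, 0.2501, 0.0083]
tool_rot: [0.628, 0.778, 0.0, -0.0]
ft_force: [-0.2, 0.4, -2.7]
grip_width: 0.027
grasp_force: 60.0
```

```bash
python3 st.py
```

```text
16.2 nest frame mm [ 1.02 -0.97] z 0.0083 head 102.19 F nest [-0.12  0.45] -2.73 T [-0.005  0.006 -0.009] w 0.027 60.0
```

Request:
drive_tool(
  rows=[
    {"dx": -0.01, "dy": 0, "dz": 0, "wx": 0, "wy": 0, "wz": 0, "hand": 20},
    {"dx": -0.02, "dy": 0, "dz": 0, "wx": 0, "wy": 0, "wz": 0, "hand": 20},
    {"dx": -0.02, "dy": 0, "dz": 0, "wx": 0, "wy": 0, "wz": 0, "hand": 20},
  ],
)

```text
clock: 16.5
eef_pos: [0.5959, 0.2495, 0.0083]
tool_rot: [0.628, 0.778, 0.0, -0.0]
ft_force: [-0.7, 1.0, -1.7]
grip_width: 0.0267
grasp_force: 60.0
```

```bash
python3 st.py
```

```text
16.5 nest frame mm [ 1.03 -1.51] z 0.0083 head 102.21 F nest [-0.45  1.13] -1.68 T [0.369 0.083 0.026] w 0.0267 60.0
```

Request:
drive_tool(
  rows=[
    {"dx": -0.01, "dy": 0, "dz": 0, "wx": 0, "wy": 0, "wz": 0, "hand": 20},
    {"dx": -0.02, "dy": 0, "dz": 0, "wx": 0, "wy": 0, "wz": 0, "hand": 20},
    {"dx": -0.02, "dy": 0, "dz": 0, "wx": 0, "wy": 0, "wz": 0, "hand": 20},
  ],
)

```text
clock: 16.8
eef_pos: [0.5959, 0.2495, 0.0085]
tool_rot: [0.628, 0.778, 0.001, -0.001]
ft_force: [-1.9, 5.3, -2.4]
grip_width: 0.0267
grasp_force: 60.0
```

```bash
python3 st.py
```

```text
16.8 nest frame mm [ 1.04 -1.52] z 0.0085 head 102.24 F nest [-0.73  5.63] -2.39 T [ 1.059  0.311 -0.03 ] w 0.0267 60.0
```

Request:
drive_tool(
  rows=[
    {"dx": 0.019, "dy": 0, "dz": 0, "wx": 0, "wy": 0, "wz": 0, "hand": 20},
    {"dx": 0.019, "dy": 0, "dz": 0.012, "wx": 0, "wy": 0, "wz": 0, "hand": 20},
    {"dx": 0.019, "dy": 0, "dz": 0.012, "wx": 0, "wy": 0, "wz": 0, "hand": 20},
  ],
)

```text
clock: 17.1
eef_pos: [0.596, 0.2495, 0.0082]
tool_rot: [0.628, 0.778, 0.0, -0.0]
ft_force: [-2.8, 3.4, -0.0]
grip_width: 0.0268
grasp_force: 60.5
```

```bash
python3 st.py
```

```text
17.1 nest frame mm [ 1.09 -1.54] z 0.0082 head 102.21 F nest [-1.99  3.92] -0.02 T [ 0.677  0.469 -0.099] w 0.0268 60.5
```

Request:
drive_tool(
  rows=[
    {"dx": 0, "dy": 0, "dz": 0, "wx": 0, "wy": 0, "wz": 0, "hand": 30},
    {"dx": 0, "dy": 0, "dz": 0, "wx": 0, "wy": 0, "wz": 0, "hand": 40},
    {"dx": 0, "dy": 0, "dz": 0, "wx": 0, "wy": 0, "wz": 0, "hand": 48},
    {"dx": 0, "dy": 0, "dz": 0, "wx": 0, "wy": 0, "wz": 0, "hand": 48},
    {"dx": 0, "dy": 0, "dz": 0, "wx": 0, "wy": 0, "wz": 0, "hand": 48},
  ],
)

```text
clock: 17.6
eef_pos: [0.5962, 0.2487, 0.0077]
tool_rot: [0.628, 0.778, -0.0, 0.0]
ft_force: [-0.5, -0.3, -0.5]
grip_width: 0.0481
grasp_force: 0.0
```

```bash
python3 st.py
```

```text
17.6 nest frame mm [ 1.09 -2.38] z 0.0077 head 102.17 F nest [-0.57 -0.19] -0.46 T [ 0.029  0.003 -0.043] w 0.0481 0.0
```

Request:
drive_tool(
  rows=[
    {"dx": 0, "dy": 0, "dz": -0.3, "wx": 0, "wy": 0, "wz": 0, "hand": 48},
    {"dx": 0, "dy": 0, "dz": -0.8, "wx": 0, "wy": 0, "wz": 0, "hand": 48},
    {"dx": 0, "dy": 0, "dz": -1.6, "wx": 0, "wy": 0, "wz": 0, "hand": 48},
    {"dx": 0.3, "dy": 0, "dz": -2.5, "wx": 0, "wy": 0, "wz": 0, "hand": 48},
    {"dx": 0.7, "dy": 0, "dz": -3.2, "wx": 0, "wy": 0, "wz": 0, "hand": 48},
    {"dx": 1.0, "dy": 0, "dz": -3.6, "wx": 0, "wy": 0, "wz": 0, "hand": 48},
    {"dx": 1.0, "dy": 0, "dz": -3.6, "wx": 0, "wy": 0, "wz": 0, "hand": 48},
    {"dx": 1.0, "dy": 0, "dz": -3.6, "wx": 0, "wy": 0, "wz": 0, "hand": 48},
    {"dx": 1.0, "dy": 0, "dz": -3.6, "wx": 0, "wy": 0, "wz": 0, "hand": 48},
  ],
)

```text
clock: 18.5
eef_pos: [0.5847, 0.2967, 0.1856]
tool_rot: [0.628, 0.778, -0.002, -0.001]
ft_force: [0.2, 0.0, -0.5]
grip_width: 0.0485
grasp_force: 0.0
```

```bash
cat > v.py <<'E'
from h import *
import sys
C=cam('wrist'); im=bot.camera('wrist'); cv2.imwrite(f'pics/{sys.argv[1]}.png',im[:,:,::-1])
q=np.array([.5946,.2508]);t=.2111;c,s=np.cos(t),np.sin(t);M=np.array([[c,s],[-s,c]])
W=lambda x,y,z:np.r_[q+M.T@np.array([x,y])/1000,z/1000]
nf=lambda u,v,z:M@(onz(C,u,v,z/1000)[:2]-q)*1000
g=cv2.GaussianBlur(cv2.cvtColor(im,cv2.COLOR_RGB2GRAY).astype(np.float32),(0,0),0.7)
def prof(a,b,n,width=0,step=.5):
    "mean profile along a->b (nest mm), averaged over +-width across"
    a=np.array(a,float);b=np.array(b,float);L=np.linalg.norm(b-a);k=int(L/step)+1;d=(b-a)/L;e=np.array([-d[1],d[0],0])
    out=[]
    for w in (np.linspace(-width,width,7) if width else [0]):
        P=np.array([proj(C,W(*(a+d*i*step+e*w))) for i in range(k)]).astype(np.float32)
        out.append(cv2.remap(g,P[:,:1],P[:,1:],1)[:,0])
    v=np.mean(out,0); dv=np.gradient(v); idx=np.argsort(-abs(dv)); pk=[]
    for i in idx:
        if abs(dv[i])<2 or len(pk)>=n: break
        if all(abs(i-j)>3 for j,_ in pk): pk.append((i,dv[i]))
    return [((a+d*i*step).round(1).tolist()[:2],round(float(x),1)) for i,x in sorted(pk)]
E
cat > v1.py <<'E'
exec(open('v.py').read())
print(bot.get_obs()['clock'])
for d in bot.outline_of('wrist','bar_center')[:2]:
    r=cv2.minAreaRect(np.argwhere(d['region'])[:,::-1].astype(np.float32)); print(round(d['score'],2),d['extent'],[nf(*p,45).round(1).tolist() for p in cv2.boxPoints(r)])
print('bar +y end',prof((10,60,45),(10,110,45),4,3)); print('bar x at y=20',prof((-30,20,45),(30,20,45),6,3)); print('bar x at y=70',prof((-30,70,45),(30,70,45),6,3))
print('bar x at y=-45',prof((-30,-45,45),(30,-45,45),6,3))
print('jaw face z48',prof((10,120,48),(10,175,48),6,5),prof((-20,120,48),(-20,175,48),6,5)); print('lug z83',prof((-62,130,83),(-62,185,83),6,8),prof((-90,155,83),(-35,155,83),6,3))
E
python3 v1.py w9; python3 st.py
```

```text
18.55
0.62 [282.4, 235.6, 31.9, 168.0] [[-14.2, 82.5], [13.3, 82.6], [15.9, -78.9], [-16.3, -78.9]]
0.52 [396.1, 247.6, 86.1, 93.1] [[49.3, 21.3], [92.6, 55.1], [155.9, -25.9], [111.5, -65.8]]
bar +y end [([10.0, 79.5], -14.9), ([10.0, 83.5], 3.7), ([10.0, 88.5], 2.1)]
bar x at y=20 [([-19.5, 20.0], -6.5), ([-13.0, 20.0], 14.9), ([-2.0, 20.0], -3.1), ([3.5, 20.0], 2.9), ([5.5, 20.0], 2.6), ([14.0, 20.0], -13.5)]
bar x at y=70 [([-26.5, 70.0], -5.7), ([-13.0, 70.0], 13.7), ([-5.0, 70.0], -6.2), ([-3.0, 70.0], -3.6), ([5.5, 70.0], 6.3), ([14.0, 70.0], -12.5)]
bar x at y=-45 [([-22.0, -45.0], -5.1), ([-12.5, -45.0], 15.5), ([-5.0, -45.0], -13.3), ([7.0, -45.0], 12.7), ([14.5, -45.0], -15.1), ([21.5, -45.0], 5.1)]
jaw face z48 [([10.0, 139.5], -11.4), ([10.0, 141.5], 11.4), ([10.0, 154.5], -16.2), ([10.0, 156.5], 2.2), ([10.0, 159.0], 9.4)] [([-20.0, 126.0], 2.6), ([-20.0, 128.0], 4.1), ([-20.0, 139.5], -11.8), ([-20.0, 141.5], 11.3), ([-20.0, 154.5], -15.6), ([-20.0, 159.0], 7.0)]
lug z83 [([-62.0, 150.5], 13.5), ([-62.0, 153.0], 10.2), ([-62.0, 156.0], 10.7), ([-62.0, 160.0], -12.6), ([-62.0, 169.5], 10.9), ([-62.0, 180.5], 8.9)] [([-77.5, 155.0], -10.1), ([-65.5, 155.0], 3.9), ([-63.5, 155.0], 4.6), ([-47.5, 155.0], -7.5), ([-40.0, 155.0], -2.8), ([-38.0, 155.0], 11.8)]
18.6 nest frame mm [-0.08 46.83] z 0.1855 head 102.13 F nest [ 0.47 -0.31] 0.1 T [ 0.015  0.01  -0.014] w 0.0481 0.0
```

Request:
drive_tool(
  rows=[
    {"dx": 0.3, "dy": -0.2, "dz": 0, "wx": 0, "wy": 0, "wz": -1.5, "hand": 30},
    {"dx": 0.7, "dy": -0.4, "dz": 0, "wx": 0, "wy": 0, "wz": -3, "hand": 30},
    {"dx": 1.1, "dy": -0.6, "dz": 0, "wx": 0, "wy": 0, "wz": -4.5, "hand": 30},
    {"dx": 1.5, "dy": -0.8, "dz": 0, "wx": 0, "wy": 0, "wz": -6, "hand": 30},
    {"dx": 1.9, "dy": -1.0, "dz": 0, "wx": 0, "wy": 0, "wz": -7.5, "hand": 30},
    {"dx": 2.16, "dy": -1.24, "dz": 0, "wx": 0, "wy": 0, "wz": -9, "hand": 30},
    {"dx": 2.16, "dy": -1.24, "dz": 0, "wx": 0, "wy": 0, "wz": -10.5, "hand": 30},
    {"dx": 2.16, "dy": -1.24, "dz": 0, "wx": 0, "wy": 0, "wz": -12, "hand": 30},
    {"dx": 2.16, "dy": -1.24, "dz": 0, "wx": 0, "wy": 0, "wz": -13.5, "hand": 30},
    {"dx": 2.16, "dy": -1.24, "dz": 0, "wx": 0, "wy": 0, "wz": -15, "hand": 30},
    {"dx": 2.16, "dy": -1.24, "dz": 0, "wx": 0, "wy": 0, "wz": -16.5, "hand": 30},
    {"dx": 2.16, "dy": -1.24, "dz": 0, "wx": 0, "wy": 0, "wz": -18, "hand": 30},
    {"dx": 2.16, "dy": -1.24, "dz": 0, "wx": 0, "wy": 0, "wz": -18, "hand": 30},
    {"dx": 2.16, "dy": -1.24, "dz": 0, "wx": 0, "wy": 0, "wz": -18, "hand": 30},
    {"dx": 2.16, "dy": -1.24, "dz": 0, "wx": 0, "wy": 0, "wz": -18, "hand": 30},
  ],
)

```text
clock: 20.1
eef_pos: [0.502, 0.39, 0.1872]
tool_rot: [-0.105, 0.994, -0.0, -0.0]
ft_force: [-0.2, 0.2, -0.7]
grip_width: 0.0299
grasp_force: 0.0
```

```bash
python3 st.py; cat > v2.py <<'E'
exec(open('v.py').read())
print('lug z83',prof((-70,130,83),(-70,185,83),8,3),prof((-55,130,83),(-55,185,83),8,3),prof((-95,155,83),(-30,155,83),8,2))
print([proj(C,W(x,y,83)).round(0).tolist() for x in(-77,-47) for y in (149,161)])
E
python3 v2.py w10
```

```text
20.1 nest frame mm [-61.37 155.49] z 0.1872 head -167.94 F nest [-0.19  0.29] -0.71 T [0.038 0.054 0.052] w 0.0299 0.0
lug z83 [([-70.0, 134.0], -10.3), ([-70.0, 150.0], 10.3), ([-70.0, 153.0], 6.1), ([-70.0, 155.5], 7.1), ([-70.0, 157.5], -5.0), ([-70.0, 160.0], -11.9), ([-70.0, 173.0], 14.0), ([-70.0, 185.0], -6.2)] [([-55.0, 148.0], -4.0), ([-55.0, 150.0], 9.4), ([-55.0, 153.0], 5.0), ([-55.0, 155.5], 5.7), ([-55.0, 157.5], -4.5), ([-55.0, 160.0], -7.4), ([-55.0, 162.0], 3.8), ([-55.0, 185.0], -3.9)] [([-91.5, 155.0], -8.4), ([-76.5, 155.0], 7.7), ([-74.5, 155.0], 2.4), ([-47.5, 155.0], -2.6)]
[[271.0, 186.0], [287.0, 186.0], [271.0, 224.0], [287.0, 224.0]]
```

Request:
drive_tool(
  rows=[
    {"dx": 0, "dy": 0, "dz": 0.5, "wx": 0, "wy": 0, "wz": 0, "hand": 30},
    {"dx": 0, "dy": 0, "dz": 1.2, "wx": 0, "wy": 0, "wz": 0, "hand": 30},
    {"dx": 0, "dy": 0, "dz": 1.7, "wx": 0, "wy": 0, "wz": 0, "hand": 30},
    {"dx": 0, "dy": 0, "dz": 2.1, "wx": 0, "wy": 0, "wz": 0, "hand": 30},
    {"dx": 0, "dy": 0, "dz": 2.4, "wx": 0, "wy": 0, "wz": 0, "hand": 30},
    {"dx": 0, "dy": 0, "dz": 2.65, "wx": 0, "wy": 0, "wz": 0, "hand": 30},
    {"dx": 0, "dy": 0, "dz": 2.8, "wx": 0, "wy": 0, "wz": 0, "hand": 30},
    {"dx": 0, "dy": 0, "dz": 2.9, "wx": 0, "wy": 0, "wz": 0, "hand": 30},
    {"dx": 0, "dy": 0, "dz": 2.9, "wx": 0, "wy": 0, "wz": 0, "hand": 30},
    {"dx": 0, "dy": 0, "dz": 2.9, "wx": 0, "wy": 0, "wz": 0, "hand": 30},
  ],
)

```text
clock: 21.15
eef_pos: [0.5025, 0.3907, 0.0434]
tool_rot: [-0.106, 0.994, 0.0, 0.001]
ft_force: [0.7, -0.4, 0.7]
grip_width: 0.0297
grasp_force: 0.0
```

```bash
python3 st.py
```

```text
21.15 nest frame mm [-60.75 156.13] z 0.0434 head -167.82 F nest [ 0.55 -0.55] 0.67 T [-0.006 -0.013 -0.023] w 0.0297 0.0
```

Request:
drive_tool(
  rows=[
    {"dx": 0, "dy": 0, "dz": 0, "wx": 0, "wy": 0, "wz": 0, "hand": 20},
    {"dx": 0, "dy": 0, "dz": 0, "wx": 0, "wy": 0, "wz": 0, "hand": 20},
    {"dx": 0, "dy": 0, "dz": 0, "wx": 0, "wy": 0, "wz": 0, "hand": 20},
    {"dx": 0.02, "dy": -0.06, "dz": 0, "wx": 0, "wy": 0, "wz": 0, "hand": 20},
    {"dx": 0.02, "dy": -0.1, "dz": 0, "wx": 0, "wy": 0, "wz": 0, "hand": 20},
    {"dx": 0.02, "dy": -0.15, "dz": 0, "wx": 0, "wy": 0, "wz": 0, "hand": 20},
    {"dx": 0.02, "dy": -0.2, "dz": 0, "wx": 0, "wy": 0, "wz": 0, "hand": 20},
    {"dx": 0.02, "dy": -0.3, "dz": 0, "wx": 0, "wy": 0, "wz": 0, "hand": 20},
    {"dx": 0.02, "dy": -0.4, "dz": 0, "wx": 0, "wy": 0, "wz": 0, "hand": 20},
    {"dx": 0.02, "dy": -0.5, "dz": 0, "wx": 0, "wy": 0, "wz": 0, "hand": 20},
    {"dx": 0.02, "dy": -0.6, "dz": 0, "wx": 0, "wy": 0, "wz": 0, "hand": 20},
    {"dx": 0.02, "dy": -0.7, "dz": 0, "wx": 0, "wy": 0, "wz": 0, "hand": 20},
    {"dx": 0.02, "dy": -0.8, "dz": 0, "wx": 0, "wy": 0, "wz": 0, "hand": 20},
    {"dx": 0.02, "dy": -0.9, "dz": 0, "wx": 0, "wy": 0, "wz": 0, "hand": 20},
    {"dx": 0.02, "dy": -1.0, "dz": 0, "wx": 0, "wy": 0, "wz": 0, "hand": 20},
    {"dx": 0.02, "dy": -1.08, "dz": 0, "wx": 0, "wy": 0, "wz": 0, "hand": 20},
    {"dx": 0.02, "dy": -1.14, "dz": 0, "wx": 0, "wy": 0, "wz": 0, "hand": 20},
    {"dx": 0.02, "dy": -1.18, "dz": 0, "wx": 0, "wy": 0, "wz": 0, "hand": 20},
    {"dx": 0.02, "dy": -1.2, "dz": 0, "wx": 0, "wy": 0, "wz": 0, "hand": 20},
    {"dx": 0.02, "dy": -1.2, "dz": 0, "wx": 0, "wy": 0, "wz": 0, "hand": 20},
  ],
)

```text
clock: 23.15
eef_pos: [0.5131, 0.3332, 0.0427]
tool_rot: [-0.107, 0.994, 0.002, -0.0]
ft_force: [-1.2, 4.4, -1.8]
grip_width: 0.0199
grasp_force: 2.6
```

```bash
python3 st.py
```

```text
23.15 nest frame mm [-62.39  97.64] z 0.0427 head -167.74 F nest [-0.29  4.54] -1.76 T [ 1.014  0.285 -0.044] w 0.0199 2.6
```

Request:
drive_tool(
  rows=[
    {"dx": 0, "dy": -0.03, "dz": 0, "wx": 0, "wy": 0, "wz": 0, "hand": 20},
    {"dx": 0, "dy": -0.06, "dz": 0, "wx": 0, "wy": 0, "wz": 0, "hand": 20},
    {"dx": 0, "dy": -0.09, "dz": 0, "wx": 0, "wy": 0, "wz": 0, "hand": 20},
    {"dx": 0, "dy": -0.1, "dz": 0, "wx": 0, "wy": 0, "wz": 0, "hand": 20},
    {"dx": 0, "dy": -0.1, "dz": 0, "wx": 0, "wy": 0, "wz": 0, "hand": 20},
    {"dx": 0, "dy": -0.1, "dz": 0, "wx": 0, "wy": 0, "wz": 0, "hand": 20},
  ],
)

```text
clock: 23.75
eef_pos: [0.5141, 0.3285, 0.0427]
tool_rot: [-0.107, 0.994, 0.002, -0.0]
ft_force: [-0.9, 5.6, -1.6]
grip_width: 0.0203
grasp_force: 2.8
```

```bash
python3 st.py
```

```text
23.75 nest frame mm [-62.39  92.81] z 0.0427 head -167.73 F nest [0.26 5.67] -1.62 T [1.011 0.311 0.019] w 0.0203 2.8
```

Request:
drive_tool(
  rows=[
    {"dx": 0, "dy": 0.07, "dz": 0, "wx": 0, "wy": 0, "wz": 0, "hand": 24},
    {"dx": 0, "dy": 0.1, "dz": 0, "wx": 0, "wy": 0, "wz": 0, "hand": 28},
    {"dx": 0, "dy": 0.08, "dz": -0.1, "wx": 0, "wy": 0, "wz": 0, "hand": 30},
    {"dx": 0, "dy": 0.05, "dz": -0.7, "wx": 0, "wy": 0, "wz": 0, "hand": 30},
    {"dx": 0, "dy": 0, "dz": -1.6, "wx": 0, "wy": 0, "wz": 0, "hand": 30},
    {"dx": -0.6, "dy": 0, "dz": -2.5, "wx": 0, "wy": 0, "wz": 0, "hand": 30},
    {"dx": -1.3, "dy": 0, "dz": -2.9, "wx": 0, "wy": 0, "wz": 0, "hand": 30},
    {"dx": -1.64, "dy": 0, "dz": -2.9, "wx": 0, "wy": 0, "wz": 0, "hand": 30},
    {"dx": -1.64, "dy": 0, "dz": -2.9, "wx": 0, "wy": 0, "wz": 0, "hand": 30},
    {"dx": -1.64, "dy": 0, "dz": -2.9, "wx": 0, "wy": 0, "wz": 0, "hand": 30},
    {"dx": -1.64, "dy": 0, "dz": -2.9, "wx": 0, "wy": 0, "wz": 0, "hand": 30},
    {"dx": -1.64, "dy": 0, "dz": -2.9, "wx": 0, "wy": 0, "wz": 0, "hand": 30},
  ],
)

```text
clock: 24.95
eef_pos: [0.5938, 0.3436, 0.1872]
tool_rot: [-0.106, 0.994, -0.0, -0.001]
ft_force: [0.0, -0.2, -0.7]
grip_width: 0.0301
grasp_force: 0.0
```

```bash
python3 st.py; cat > v3.py <<'E'
exec(open('v.py').read())
print([(x,y,proj(C,W(x,y,48)).round(0).tolist()) for x in(-40,0,38) for y in (80,95)])
for x in (-40,-30,-22,20,25,30,36): print('jaw z48 x',x,prof((x,70,48),(x,112,48),6,2,.25))
for x in (-9,-6,6,9): print('bar z45 x',x,prof((x,68,45),(x,112,45),6,1.5,.25))
print('lug z83',prof((-70,80,83),(-70,120,83),6,3),prof((-55,80,83),(-55,120,83),6,3))
E
python3 v3.py w11
```

```text
24.95 nest frame mm [18.63 90.94] z 0.1872 head -167.78 F nest [-0.03 -0.22] -0.66 T [ 0.026 -0.004  0.011] w 0.0301 0.0
[(-40, 80, [267.0, 125.0]), (-40, 95, [285.0, 125.0]), (0, 80, [267.0, 173.0]), (0, 95, [285.0, 173.0]), (38, 80, [267.0, 216.0]), (38, 95, [284.0, 216.0])]
jaw z48 x -40 [([-40.0, 83.2], -3.4), ([-40.0, 84.2], -2.7)]
jaw z48 x -30 [([-30.0, 84.8], 2.8), ([-30.0, 88.0], -2.2), ([-30.0, 89.0], -2.7), ([-30.0, 102.8], 3.6), ([-30.0, 103.8], 3.3), ([-30.0, 111.8], -2.9)]
jaw z48 x -22 [([-22.0, 84.0], 5.5), ([-22.0, 85.0], 4.1), ([-22.0, 96.2], -3.7), ([-22.0, 97.2], -4.8), ([-22.0, 102.8], 2.7), ([-22.0, 103.8], 3.1)]
jaw z48 x 20 [([20.0, 82.8], -2.8), ([20.0, 84.5], 3.4), ([20.0, 95.8], -2.5), ([20.0, 96.8], -4.8), ([20.0, 97.8], -3.2), ([20.0, 103.2], 3.4)]
jaw z48 x 25 [([25.0, 82.8], -2.7), ([25.0, 84.5], 3.1), ([25.0, 95.5], -2.0), ([25.0, 96.5], -4.0)]
jaw z48 x 30 [([30.0, 82.5], -3.9), ([30.0, 83.5], -4.6), ([30.0, 97.5], 6.2), ([30.0, 98.5], 4.5)]
jaw z48 x 36 [([36.0, 83.0], -4.1), ([36.0, 84.0], -2.3), ([36.0, 97.5], 5.9), ([36.0, 98.5], 3.8)]
bar z45 x -9 [([-9.0, 78.5], -5.2), ([-9.0, 79.5], -9.5), ([-9.0, 80.5], -5.9), ([-9.0, 83.8], 5.0), ([-9.0, 84.8], 4.5), ([-9.0, 97.2], -4.6)]
bar z45 x -6 [([-6.0, 78.5], -5.2), ([-6.0, 79.5], -9.2), ([-6.0, 80.5], -5.9), ([-6.0, 83.8], 5.1), ([-6.0, 84.8], 4.4), ([-6.0, 97.5], -4.5)]
bar z45 x 6 [([6.0, 68.0], 3.9), ([6.0, 69.0], 3.8), ([6.0, 78.5], -4.1), ([6.0, 79.5], -7.5), ([6.0, 96.5], -4.2), ([6.0, 97.5], -4.2)]
bar z45 x 9 [([9.0, 79.2], -7.2), ([9.0, 80.2], -4.3), ([9.0, 84.5], 3.4), ([9.0, 96.5], -4.4), ([9.0, 97.5], -4.1), ([9.0, 104.0], 3.5)]
lug z83 [([-70.0, 93.0], 10.9), ([-70.0, 97.0], -9.2), ([-70.0, 100.0], -8.9), ([-70.0, 103.0], -11.6), ([-70.0, 114.5], 10.1), ([-70.0, 119.0], -5.4)] [([-55.0, 92.5], 12.7), ([-55.0, 94.5], -4.6), ([-55.0, 97.0], -7.5), ([-55.0, 100.0], -7.0), ([-55.0, 103.0], -11.5), ([-55.0, 114.5], 7.7)]
```

Request:
drive_tool(
  rows=[
    {"dx": 0.5, "dy": 0.12, "dz": 0, "wx": 0, "wy": 0, "wz": 0, "hand": 30},
    {"dx": 1.2, "dy": 0.12, "dz": 0.3, "wx": 0, "wy": 0, "wz": 0, "hand": 30},
    {"dx": 1.6, "dy": 0.12, "dz": 0.6, "wx": 0, "wy": 0, "wz": 0, "hand": 30},
    {"dx": 1.62, "dy": 0.12, "dz": 0.8, "wx": 0, "wy": 0, "wz": 0, "hand": 30},
    {"dx": 1.62, "dy": 0.12, "dz": 1.4, "wx": 0, "wy": 0, "wz": 0, "hand": 30},
    {"dx": 1.62, "dy": 0.12, "dz": 2.0, "wx": 0, "wy": 0, "wz": 0, "hand": 30},
    {"dx": 1.62, "dy": 0.12, "dz": 2.5, "wx": 0, "wy": 0, "wz": 0, "hand": 30},
    {"dx": 1.62, "dy": 0.12, "dz": 2.8, "wx": 0, "wy": 0, "wz": 0, "hand": 30},
    {"dx": 1.62, "dy": 0.12, "dz": 2.9, "wx": 0, "wy": 0, "wz": 0, "hand": 24},
    {"dx": 1.62, "dy": 0.12, "dz": 2.9, "wx": 0, "wy": 0, "wz": 0, "hand": 20},
    {"dx": 1.62, "dy": 0.12, "dz": 2.9, "wx": 0, "wy": 0, "wz": 0, "hand": 20},
    {"dx": 1.62, "dy": 0.12, "dz": 2.9, "wx": 0, "wy": 0, "wz": 0, "hand": 20},
  ],
)

```text
clock: 26.2
eef_pos: [0.5156, 0.3334, 0.0441]
tool_rot: [-0.106, 0.994, 0.001, 0.001]
ft_force: [-0.1, -0.4, -0.7]
grip_width: 0.0199
grasp_force: 0.0
```

```bash
python3 st.py
```

```text
26.2 nest frame mm [-59.94  97.29] z 0.0441 head -167.81 F nest [-0.15 -0.42] -0.69 T [0.029 0.052 0.011] w 0.0199 0.0
```

Request:
drive_tool(
  rows=[
    {"dx": 0.04, "dy": -0.04, "dz": 0, "wx": 0, "wy": 0, "wz": 0, "hand": 20},
    {"dx": 0.04, "dy": -0.08, "dz": 0, "wx": 0, "wy": 0, "wz": 0, "hand": 20},
    {"dx": 0.04, "dy": -0.1, "dz": 0, "wx": 0, "wy": 0, "wz": 0, "hand": 20},
    {"dx": 0.04, "dy": -0.12, "dz": 0, "wx": 0, "wy": 0, "wz": 0, "hand": 20},
    {"dx": 0.04, "dy": -0.14, "dz": 0, "wx": 0, "wy": 0, "wz": 0, "hand": 20},
    {"dx": 0.04, "dy": -0.16, "dz": 0, "wx": 0, "wy": 0, "wz": 0, "hand": 20},
    {"dx": 0.04, "dy": -0.17, "dz": 0, "wx": 0, "wy": 0, "wz": 0, "hand": 20},
    {"dx": 0.04, "dy": -0.17, "dz": 0, "wx": 0, "wy": 0, "wz": 0, "hand": 20},
    {"dx": 0.04, "dy": -0.17, "dz": 0, "wx": 0, "wy": 0, "wz": 0, "hand": 20},
  ],
)

```text
clock: 27.1
eef_pos: [0.5141, 0.326, 0.0434]
tool_rot: [-0.107, 0.994, 0.002, 0.0]
ft_force: [-1.9, 5.7, 1.9]
grip_width: 0.0203
grasp_force: 2.8
```

```bash
cat > avg.py <<'E'
from h import *
q=np.array([.5946,.2508]);t=.2111;c,s=np.cos(t),np.sin(t);M=np.array([[c,s],[-s,c]])
F=[];P=[]
for i in range(8):
    bot.camera('wrist'); o=bot.get_obs(); F.append(np.r_[M@o['ft_force'][:2],o['ft_torque'][:2]]); P.append(M@(o['eef_pos'][:2]-q)*1000)
F=np.array(F);P=np.array(P); print(o['clock'],'P',P.mean(0).round(2),'Fy',F[:,1].mean().round(2),'sd',F[:,1].std().round(2),'Tx',np.mean(F[:,2]).round(3),o['grasp_force'])
E
python3 avg.py
```

```text
27.5 P [-62.98  90.43] Fy 5.73 sd 0.58 Tx 1.035 2.7920061349868774
```

Request:
drive_tool(
  rows=[
    {"dx": 0, "dy": -0.01, "dz": 0, "wx": 0, "wy": 0, "wz": 0, "hand": 20},
    {"dx": 0, "dy": -0.02, "dz": 0, "wx": 0, "wy": 0, "wz": 0, "hand": 20},
    {"dx": 0, "dy": -0.02, "dz": 0, "wx": 0, "wy": 0, "wz": 0, "hand": 20},
  ],
)

```text
clock: 27.8
eef_pos: [0.5143, 0.3251, 0.0434]
tool_rot: [-0.107, 0.994, 0.002, 0.0]
ft_force: [-2.8, 6.3, 1.8]
grip_width: 0.0204
grasp_force: 2.9
```

```bash
sed -i 's/range(8)/range(4)/' avg.py; python3 avg.py
```

```text
28.0 P [-62.97  89.49] Fy 5.59 sd 0.34 Tx 1.079 2.884320616722107
```

Request:
drive_tool(
  rows=[
    {"dx": 0, "dy": -0.01, "dz": 0, "wx": 0, "wy": 0, "wz": 0, "hand": 20},
    {"dx": 0, "dy": -0.01, "dz": 0, "wx": 0, "wy": 0, "wz": 0, "hand": 20},
  ],
)

```text
clock: 28.2
eef_pos: [0.5144, 0.3247, 0.0434]
tool_rot: [-0.107, 0.994, 0.002, 0.0]
ft_force: [-2.6, 6.2, 1.6]
grip_width: 0.0202
grasp_force: 3.0
```

```bash
python3 avg.py
```

```text
28.4 P [-63.    89.09] Fy 6.13 sd 0.1 Tx 1.15 2.9877975583076477
```

Request:
drive_tool(
  rows=[
    {"dx": 0, "dy": 0.07, "dz": 0, "wx": 0, "wy": 0, "wz": 0, "hand": 24},
    {"dx": 0, "dy": 0.12, "dz": 0, "wx": 0, "wy": 0, "wz": 0, "hand": 30},
    {"dx": 0, "dy": 0.12, "dz": -0.1, "wx": 0, "wy": 0, "wz": 0, "hand": 30},
    {"dx": 0, "dy": 0.1, "dz": -0.7, "wx": 0, "wy": 0, "wz": 0, "hand": 30},
    {"dx": 0, "dy": 0.05, "dz": -1.4, "wx": 0, "wy": 0, "wz": 0, "hand": 30},
    {"dx": -0.6, "dy": 0, "dz": -1.8, "wx": 0, "wy": 0, "wz": 0, "hand": 30},
    {"dx": -1.3, "dy": 0, "dz": -1.9, "wx": 0, "wy": 0, "wz": 0, "hand": 30},
    {"dx": -1.5, "dy": 0, "dz": -1.9, "wx": 0, "wy": 0, "wz": 0, "hand": 30},
    {"dx": -1.5, "dy": 0, "dz": -1.9, "wx": 0, "wy": 0, "wz": 0, "hand": 30},
    {"dx": -1.5, "dy": 0, "dz": -1.9, "wx": 0, "wy": 0, "wz": 0, "hand": 30},
    {"dx": -1.5, "dy": 0, "dz": -1.9, "wx": 0, "wy": 0, "wz": 0, "hand": 30},
  ],
)

```text
clock: 29.5
eef_pos: [0.5869, 0.3379, 0.1374]
tool_rot: [-0.106, 0.994, -0.0, -0.001]
ft_force: [-0.0, -0.8, -0.2]
grip_width: 0.03
grasp_force: 0.0
```

```bash
python3 st.py; cat > v4.py <<'E'
exec(open('v.py').read())
print([(x,y,proj(C,W(x,y,48)).round(0).tolist()) for x in(-40,0,38) for y in (80,95)])
for x in (-35,-28,-22,22,28,34): print('jaw z48 x',x,prof((x,70,48),(x,108,48),4,2,.25))
for x in (-9,-6,6,9): print('bar z45 x',x,prof((x,68,45),(x,108,45),5,1.5,.25))
# raw profiles
for x in (-8,8,30):
    print(x,[round(float(cv2.remap(g,*[np.array([[k]],np.float32) for k in proj(C,W(x,y,46))],1)[0,0])) for y in np.arange(75,100,.5)])
E
python3 v4.py w12
```

```text
29.5 nest frame mm [10.7 86.8] z 0.1374 head -167.79 F nest [-0.18 -0.74] -0.18 T [-0.002 -0.044 -0.056] w 0.03 0.0
[(-40, 80, [270.0, 142.0]), (-40, 95, [292.0, 142.0]), (0, 80, [270.0, 198.0]), (0, 95, [291.0, 198.0]), (38, 80, [271.0, 247.0]), (38, 95, [291.0, 247.0])]
jaw z48 x -35 [([-35.0, 79.8], -5.5), ([-35.0, 80.8], -2.0)]
jaw z48 x -28 [([-28.0, 79.8], -2.5), ([-28.0, 106.8], 3.9), ([-28.0, 107.8], 2.0)]
jaw z48 x -22 [([-22.0, 99.5], 2.3), ([-22.0, 100.5], 4.4)]
jaw z48 x 22 [([22.0, 80.0], -2.6), ([22.0, 81.5], 2.3), ([22.0, 93.2], -3.3), ([22.0, 96.2], 2.7)]
jaw z48 x 28 [([28.0, 80.0], -6.4), ([28.0, 92.5], -2.1), ([28.0, 94.0], 7.8), ([28.0, 95.0], 5.7)]
jaw z48 x 34 [([34.0, 80.0], -7.2), ([34.0, 92.8], -2.3), ([34.0, 94.2], 6.8), ([34.0, 95.2], 4.1)]
bar z45 x -9 [([-9.0, 78.5], -5.3), ([-9.0, 79.5], -9.0), ([-9.0, 90.0], -3.7), ([-9.0, 91.0], -5.0), ([-9.0, 99.5], 4.2)]
bar z45 x -6 [([-6.0, 78.2], -2.8), ([-6.0, 79.2], -8.2), ([-6.0, 80.8], 3.2), ([-6.0, 93.8], -4.6), ([-6.0, 100.5], 4.3)]
bar z45 x 6 [([6.0, 69.8], 3.9), ([6.0, 79.2], -6.8), ([6.0, 93.0], -3.8), (
[... 186 characters left out ...]
 149, 148, 143, 131, 114, 103, 100, 107, 112, 115, 115, 115, 115, 115, 115, 115, 115, 115, 115, 115, 116, 116, 116, 117, 114, 108, 97, 87, 81, 78, 77, 74, 71, 68, 67, 67, 68, 69, 69, 69, 70, 70, 70, 71, 74]
8 [146, 146, 146, 146, 146, 146, 144, 140, 132, 121, 112, 107, 109, 112, 115, 117, 117, 117, 116, 116, 116, 116, 115, 115, 115, 116, 117, 117, 117, 117, 117, 116, 116, 115, 114, 110, 105, 97, 87, 79, 74, 72, 71, 71, 71, 71, 71, 73, 78, 85]
30 [151, 148, 147, 146, 146, 146, 147, 147, 145, 139, 126, 116, 110, 113, 116, 118, 118, 118, 118, 118, 117, 117, 117, 117, 117, 117, 117, 118, 119, 119, 119, 118, 117, 117, 115, 112, 108, 107, 113, 129, 140, 149, 152, 153, 154, 155, 155, 154, 154, 153]
```

```bash
cat > tilt.py <<'E'
from h import *
import sys
q=np.array([.5946,.2508]);t=.2111;c,s=np.cos(t),np.sin(t);M=np.array([[c,s],[-s,c]])
W=lambda x,y,z:np.r_[q+M.T@np.array([x,y])/1000,z/1000]
cal=bot.get_calibration('wrist')
def run(f,pos,head,y0,z=48):
    a=np.radians(head); Rt=np.array([[np.cos(a),np.sin(a),0],[np.sin(a),-np.cos(a),0],[0,0,-1]])
    T=np.eye(4);T[:3,:3]=Rt;T[:3,3]=pos;Mc=T@np.array(cal['mount']);C=(cal,Mc[:3,3],Mc[:3,:3])
    g=cv2.cvtColor(cv2.imread(f),cv2.COLOR_BGR2GRAY).astype(np.float32)
    def edge(x,z,lo,hi,sg):
        Y=np.arange(lo,hi,.1);P=np.array([proj(C,W(x,y,z)) for y in Y]).astype(np.float32)
        v=cv2.GaussianBlur(cv2.remap(g,P[:,:1],P[:,1:],1),(1,0),0) if 0 else cv2.remap(g,P[:,:1],P[:,1:],1)[:,0]
        d=np.clip(sg*np.gradient(v),0,None); k=np.argmax(np.convolve(d,np.ones(11),'same')); w=d[max(0,k-12):k+13]; yy=Y[max(0,k-12):k+13]
        return (w*yy).sum()/w.sum() if w.sum()>15 else np.nan
    for nm,xs,lo,hi,sg,zz in [('face',list(np.arange(-50,-16,2))+list(np.arange(18,39,2)),y0-3,y0+2,-1,48),('back',np.arange(24,39,1),y0+11,y0+17,1,48),('bar',np.arange(-11,12,1),77.5,81,-1,45)]:
        e=np.array([edge(x,zz,lo,hi,sg) for x in xs]);xs=np.array(xs);ok=~np.isnan(e)
        print(nm,'n',ok.sum(),np.c_[xs,e][ok].round(2)[:,1].tolist())
        if ok.sum()>3:
            p=np.polyfit(xs[ok],e[ok],1);r=e-np.polyval(p,xs);ok&=abs(r)<.35;p=np.polyfit(xs[ok],e[ok],1);print('   slope',p[0].round(4),'at x=0',p[1].round(2),'xs',xs[ok].tolist())
if __name__=='__main__':
    run('pics/w11.png',[.5938,.3436,.1872],-167.78,83.6)
    run('pics/w12.png',[.5869,.3379,.1374],-167.79,80)
E
python3 tilt.py
```

```text
face n 18 [83.48, 84.44, 84.44, 83.6, 83.55, 83.88, 83.74, 82.87, 82.74, 82.85, 82.83, 82.78, 83.23, 83.31, 83.29, 83.25, 83.12, 83.22]
   slope -0.0081 at x=0 83.33 xs [-42, -40, -38, -36, 18, 22, 24, 26, 28, 30, 32, 34, 36, 38]
back n 15 [100.12, 99.8, 98.76, 97.98, 97.89, 97.88, 97.89, 97.91, 97.94, 97.92, 97.91, 97.9, 97.9, 97.92, 97.93]
   slope -0.0706 at x=0 100.35 xs [26, 31, 32, 33, 34, 35, 36, 37]
bar n 23 [79.63, 79.7, 79.64, 79.7, 79.68, 79.65, 79.67, 79.62, 79.62, 79.68, 79.65, 79.63, 79.64, 79.63, 79.63, 79.51, 79.5, 79.52, 79.57, 79.61, 79.58, 79.51, 79.42]
   slope -0.0083 at x=0 79.61 xs [-11, -10, -9, -8, -7, -6, -5, -4, -3, -2, -1, 0, 1, 2, 3, 4, 5, 6, 7, 8, 9, 10, 11]
face n 17 [78.65, 79.98, 79.97, 79.95, 79.98, 79.99, 79.96, 79.92, 77.41, 80.09, 80.22, 80.13, 80.08, 80.1, 80.13, 80.08, 80.14]
   slope 0.003 at x=0 80.03 xs [-30, 24, 26, 28, 30, 32, 34, 36, 38]
back n 15 [94.26, 94.35, 94.36, 94.36, 94.38, 94.38, 94.39, 94.43, 94.45, 94.47, 94.49, 94.48, 94.46, 94.47, 94.47]
   slope 0.0129 at x=0 94.01 xs [24, 25, 26, 27, 28, 29, 30, 31, 32, 33, 34, 35, 36, 37, 38]
bar n 23 [79.24, 79.24, 79.23, 79.21, 79.22, 79.2, 79.23, 79.19, 79.23, 79.25, 79.24, 79.25, 79.27, 79.25, 79.25, 79.24, 79.26, 79.25, 79.3, 79.32, 79.39, 79.41, 79.43]
   slope 0.0073 at x=0 79.26 xs [-11, -10, -9, -8, -7, -6, -5, -4, -3, -2, -1, 0, 1, 2, 3, 4, 5, 6, 7, 8, 9, 10, 11]
```

Request:
drive_tool(
  rows=[
    {"dx": 0.5, "dy": 0.13, "dz": 0, "wx": 0, "wy": 0, "wz": 0, "hand": 30},
    {"dx": 1.2, "dy": 0.13, "dz": 0, "wx": 0, "wy": 0, "wz": 0, "hand": 30},
    {"dx": 1.45, "dy": 0.13, "dz": 0.2, "wx": 0, "wy": 0, "wz": 0, "hand": 30},
    {"dx": 1.45, "dy": 0.13, "dz": 0.4, "wx": 0, "wy": 0, "wz": 0, "hand": 30},
    {"dx": 1.45, "dy": 0.13, "dz": 1.0, "wx": 0, "wy": 0, "wz": 0, "hand": 30},
    {"dx": 1.45, "dy": 0.13, "dz": 1.5, "wx": 0, "wy": 0, "wz": 0, "hand": 30},
    {"dx": 1.45, "dy": 0.13, "dz": 1.8, "wx": 0, "wy": 0, "wz": 0, "hand": 30},
    {"dx": 1.45, "dy": 0.13, "dz": 1.88, "wx": 0, "wy": 0, "wz": 0, "hand": 24},
    {"dx": 1.45, "dy": 0.13, "dz": 1.88, "wx": 0, "wy": 0, "wz": 0, "hand": 20},
    {"dx": 1.45, "dy": 0.13, "dz": 1.88, "wx": 0, "wy": 0, "wz": 0, "hand": 20},
    {"dx": 1.45, "dy": 0.17, "dz": 1.88, "wx": 0, "wy": 0, "wz": 0, "hand": 20},
    {"dx": 1.45, "dy": 0.2, "dz": 1.88, "wx": 0, "wy": 0, "wz": 0, "hand": 20},
    {"dx": 1.45, "dy": 0.23, "dz": 1.88, "wx": 0, "wy": 0, "wz": 0, "hand": 20},
    {"dx": 1.45, "dy": 0.25, "dz": 1.88, "wx": 0, "wy": 0, "wz": 0, "hand": 20},
    {"dx": 1.45, "dy": 0.26, "dz": 1.88, "wx": 0, "wy": 0, "wz": 0, "hand": 20},
    {"dx": 1.45, "dy": 0.26, "dz": 1.88, "wx": 0, "wy": 0, "wz": 0, "hand": 20},
    {"dx": 1.45, "dy": 0.26, "dz": 1.88, "wx": 0, "wy": 0, "wz": 0, "hand": 20},
  ],
)

```text
clock: 31.25
eef_pos: [0.5156, 0.3344, 0.0448]
tool_rot: [-0.106, 0.994, -0.001, 0.001]
ft_force: [1.8, -5.8, 4.7]
grip_width: 0.0196
grasp_force: 2.7
```

```bash
python3 st.py
```

```text
31.25 nest frame mm [-59.75  98.27] z 0.0448 head -167.88 F nest [ 0.59 -6.03] 4.69 T [-1.1   -0.301  0.033] w 0.0196 2.7
```

Request:
drive_tool(
  rows=[
    {"dx": 0.045, "dy": -0.06, "dz": 0, "wx": 0, "wy": 0, "wz": 0, "hand": 20},
    {"dx": 0.045, "dy": -0.12, "dz": 0, "wx": 0, "wy": 0, "wz": 0, "hand": 20},
    {"dx": 0.045, "dy": -0.17, "dz": 0, "wx": 0, "wy": 0, "wz": 0, "hand": 20},
    {"dx": 0.045, "dy": -0.2, "dz": 0, "wx": 0, "wy": 0, "wz": 0, "hand": 20},
    {"dx": 0.045, "dy": -0.215, "dz": 0, "wx": 0, "wy": 0, "wz": 0, "hand": 20},
    {"dx": 0.045, "dy": -0.23, "dz": 0, "wx": 0, "wy": 0, "wz": 0, "hand": 20},
    {"dx": 0.045, "dy": -0.23, "dz": 0, "wx": 0, "wy": 0, "wz": 0, "hand": 20},
    {"dx": 0.045, "dy": -0.23, "dz": 0, "wx": 0, "wy": 0, "wz": 0, "hand": 20},
  ],
)

```text
clock: 32.05
eef_pos: [0.5141, 0.3257, 0.0436]
tool_rot: [-0.107, 0.994, 0.001, -0.0]
ft_force: [-2.0, 4.5, -1.2]
grip_width: 0.0199
grasp_force: 2.5
```

```bash
python3 avg.py
```

```text
32.25 P [-63.05  90.07] Fy 5.08 sd 0.21 Tx 0.963 2.498943507671356
```

Request:
drive_tool(
  rows=[
    {"dx": 0, "dy": -0.005, "dz": 0, "wx": 0, "wy": 0, "wz": 0, "hand": 20},
    {"dx": 0, "dy": -0.005, "dz": 0, "wx": 0, "wy": 0, "wz": 0, "hand": 20},
  ],
)

```text
clock: 32.45
eef_pos: [0.5141, 0.3257, 0.0436]
tool_rot: [-0.107, 0.994, 0.002, -0.0]
ft_force: [-1.7, 6.1, -0.9]
grip_width: 0.0198
grasp_force: 2.8
```

```bash
python3 avg.py
```

```text
32.65 P [-63.08  90.07] Fy 5.86 sd 0.23 Tx 1.027 2.789061740040779
```

Request:
drive_tool(
  rows=[
    {"dx": 0, "dy": -0.005, "dz": 0, "wx": 0, "wy": 0, "wz": 0, "hand": 20},
    {"dx": 0, "dy": -0.005, "dz": 0, "wx": 0, "wy": 0, "wz": 0, "hand": 20},
  ],
)

```text
clock: 32.85
eef_pos: [0.5141, 0.3255, 0.0436]
tool_rot: [-0.107, 0.994, 0.002, -0.0]
ft_force: [-1.6, 5.9, -1.8]
grip_width: 0.0199
grasp_force: 2.9
```

```bash
python3 avg.py
```

```text
33.05 P [-63.06  89.92] Fy 5.96 sd 0.35 Tx 1.102 2.9174070060253143
```

Request:
drive_tool(
  rows=[
    {"dx": 0, "dy": -0.005, "dz": 0, "wx": 0, "wy": 0, "wz": 0, "hand": 20},
    {"dx": 0, "dy": -0.005, "dz": 0, "wx": 0, "wy": 0, "wz": 0, "hand": 20},
  ],
)

```text
clock: 33.25
eef_pos: [0.5142, 0.3253, 0.0436]
tool_rot: [-0.107, 0.994, 0.002, -0.0]
ft_force: [-0.9, 4.9, -0.7]
grip_width: 0.0202
grasp_force: 3.0
```

```bash
python3 avg.py
```

```text
33.45 P [-63.06  89.7 ] Fy 5.64 sd 0.31 Tx 1.12 2.943284958600998
```

Request:
drive_tool(
  rows=[
    {"dx": 0, "dy": -0.005, "dz": 0, "wx": 0, "wy": 0, "wz": 0, "hand": 20},
    {"dx": 0, "dy": -0.005, "dz": 0, "wx": 0, "wy": 0, "wz": 0, "hand": 20},
  ],
)

```text
clock: 33.65
eef_pos: [0.5142, 0.3251, 0.0436]
tool_rot: [-0.107, 0.994, 0.002, -0.0]
ft_force: [-1.4, 6.4, -0.8]
grip_width: 0.0201
grasp_force: 3.0
```

```bash
python3 avg.py
```

```text
33.85 P [-63.06  89.46] Fy 5.71 sd 0.37 Tx 1.143 2.9528499394655228
```

Request:
drive_tool(
  rows=[
    {"dx": 0, "dy": -0.004, "dz": 0, "wx": 0, "wy": 0, "wz": 0, "hand": 20},
    {"dx": 0, "dy": -0.004, "dz": 0, "wx": 0, "wy": 0, "wz": 0, "hand": 20},
  ],
)

```text
clock: 34.05
eef_pos: [0.5142, 0.3249, 0.0436]
tool_rot: [-0.107, 0.994, 0.002, -0.0]
ft_force: [-1.5, 6.1, -2.0]
grip_width: 0.0201
grasp_force: 3.0
```

```bash
python3 avg.py
```

```text
34.25 P [-63.05  89.28] Fy 6.07 sd 0.52 Tx 1.157 2.9902591556310654
```

Request:
drive_tool(
  rows=[
    {"dx": 0, "dy": -0.005, "dz": 0, "wx": 0, "wy": 0, "wz": 0, "hand": 20},
    {"dx": 0, "dy": -0.005, "dz": 0, "wx": 0, "wy": 0, "wz": 0, "hand": 20},
  ],
)

```text
clock: 34.45
eef_pos: [0.5143, 0.3247, 0.0436]
tool_rot: [-0.107, 0.994, 0.002, -0.0]
ft_force: [-2.2, 4.8, -1.8]
grip_width: 0.02
grasp_force: 3.0
```

```bash
python3 avg.py
```

```text
34.65 P [-63.05  89.07] Fy 6.43 sd 0.36 Tx 1.142 3.03937666118145
```

Request:
drive_tool(
  rows=[
    {"dx": 0, "dy": -0.005, "dz": 0, "wx": 0, "wy": 0, "wz": 0, "hand": 20},
    {"dx": 0, "dy": -0.005, "dz": 0, "wx": 0, "wy": 0, "wz": 0, "hand": 20},
  ],
)

```text
clock: 34.85
eef_pos: [0.5143, 0.3245, 0.0436]
tool_rot: [-0.107, 0.994, 0.002, -0.0]
ft_force: [-1.2, 6.4, -1.6]
grip_width: 0.0199
grasp_force: 3.2
```

```bash
python3 avg.py
```

```text
35.05 P [-63.06  88.93] Fy 6.32 sd 0.7 Tx 1.199 3.151007518172264
```

Request:
drive_tool(
  rows=[
    {"dx": 0, "dy": 0.07, "dz": 0, "wx": 0, "wy": 0, "wz": 0, "hand": 24},
    {"dx": 0, "dy": 0.12, "dz": 0, "wx": 0, "wy": 0, "wz": 0, "hand": 30},
    {"dx": 0, "dy": 0.12, "dz": -0.1, "wx": 0, "wy": 0, "wz": 0, "hand": 30},
    {"dx": 0, "dy": 0.1, "dz": -0.7, "wx": 0, "wy": 0, "wz": 0, "hand": 30},
    {"dx": 0, "dy": 0.05, "dz": -1.4, "wx": 0, "wy": 0, "wz": 0, "hand": 30},
    {"dx": -0.6, "dy": 0, "dz": -1.8, "wx": 0, "wy": 0, "wz": 0, "hand": 30},
    {"dx": -1.3, "dy": 0, "dz": -1.9, "wx": 0, "wy": 0, "wz": 0, "hand": 30},
    {"dx": -1.5, "dy": 0, "dz": -1.9, "wx": 0, "wy": 0, "wz": 0, "hand": 30},
    {"dx": -1.5, "dy": 0, "dz": -1.9, "wx": 0, "wy": 0, "wz": 0, "hand": 30},
    {"dx": -1.5, "dy": 0, "dz": -1.9, "wx": 0, "wy": 0, "wz": 0, "hand": 30},
    {"dx": -1.5, "dy": 0, "dz": -1.9, "wx": 0, "wy": 0, "wz": 0, "hand": 30},
    {"dx": -1.5, "dy": 0, "dz": -1.9, "wx": 0, "wy": 0, "wz": 0, "hand": 30},
  ],
)

```text
clock: 36.25
eef_pos: [0.5873, 0.338, 0.1387]
tool_rot: [-0.106, 0.994, -0.0, -0.0]
ft_force: [0.8, 0.1, -0.2]
grip_width: 0.0301
grasp_force: 0.0
```

```bash
python3 v4.py w13 | tail -3; python3 - <<'E'
from tilt import *
o=bot.get_obs();x=R.from_quat(o['tool_rot']).as_matrix();h=np.degrees(np.arctan2(x[1,0],x[0,0]));print(o['clock'],o['eef_pos'],h)
run('pics/w13.png',o['eef_pos'],h,80)
E
```

```text
-8 [148, 148, 148, 148, 148, 149, 147, 142, 131, 113, 103, 100, 106, 111, 114, 115, 115, 115, 115, 115, 115, 115, 115, 115, 115, 115, 115, 116, 116, 114, 108, 96, 86, 79, 77, 75, 73, 70, 67, 67, 67, 68, 69, 69, 70, 70, 70, 71, 75, 80]
8 [145, 145, 145, 145, 145, 145, 144, 139, 131, 120, 111, 106, 107, 111, 115, 116, 117, 116, 116, 116, 116, 116, 115, 115, 115, 116, 116, 117, 117, 117, 117, 116, 115, 115, 113, 110, 104, 96, 87, 79, 74, 72, 71, 71, 71, 71, 71, 72, 75, 80]
30 [151, 149, 147, 145, 146, 146, 146, 146, 144, 140, 127, 117, 110, 113, 115, 118, 117, 117, 117, 117, 117, 117, 117, 117, 117, 117, 118, 118, 118, 118, 118, 118, 117, 117, 115, 113, 109, 108, 112, 127, 140, 149, 152, 153, 154, 154, 154, 154, 154, 153]
36.3 [0.58748251 0.3381318  0.1388029 ] -167.77882579903948
face n 19 [78.72, 80.02, 80.04, 80.01, 79.99, 79.96, 80.03, 80.01, 77.49, 80.05, 80.02, 79.84, 80.29, 80.22, 80.28, 80.21, 80.27, 80.25, 80.2]
   slope 0.0042 at x=0 80.05 xs [-34, 20, 22, 24, 26, 28, 30, 32, 34, 36, 38]
back n 15 [94.62, 94.49, 94.48, 94.49, 94.51, 94.53, 94.55, 94.57, 94.58, 94.62, 94.63, 94.63, 94.62, 94.6, 94.61]
   slope 0.0086 at x=0 94.3 xs [24, 25, 26, 27, 28, 29, 30, 31, 32, 33, 34, 35, 36, 37, 38]
bar n 23 [79.32, 79.32, 79.3, 79.28, 79.29, 79.27, 79.26, 79.26, 79.31, 79.32, 79.31, 79.31, 79.3, 79.32, 79.32, 79.35, 79.39, 79.39, 79.38, 79.41, 79.48, 79.48, 79.48]
   slope 0.0082 at x=0 79.34 xs [-11, -10, -9, -8, -7, -6, -5, -4, -3, -2, -1, 0, 1, 2, 3, 4, 5, 6, 7, 8, 9, 10, 11]
```

Request:
drive_tool(
  rows=[
    {"dx": 0, "dy": -0.7, "dz": -0.2, "wx": 0, "wy": 0, "wz": 0, "hand": 30},
    {"dx": 0, "dy": -1.5, "dz": -0.2, "wx": 0, "wy": 0, "wz": 0, "hand": 30},
    {"dx": 0, "dy": -2.3, "dz": -0.1, "wx": 0, "wy": 0, "wz": 0, "hand": 30},
    {"dx": 0, "dy": -3.0, "dz": 0, "wx": 0, "wy": 0, "wz": 0, "hand": 30},
    {"dx": 0, "dy": -3.3, "dz": 0, "wx": 0, "wy": 0, "wz": 0, "hand": 30},
    {"dx": 0, "dy": -3.3, "dz": 0, "wx": 0, "wy": 0, "wz": 0, "hand": 30},
    {"dx": 0, "dy": -3.3, "dz": 0, "wx": 0, "wy": 0, "wz": 0, "hand": 30},
    {"dx": 0, "dy": -3.3, "dz": 0, "wx": 0, "wy": 0, "wz": 0, "hand": 30},
  ],
)

```text
clock: 37.1
eef_pos: [0.6229, 0.1788, 0.139]
tool_rot: [-0.107, 0.994, 0.0, 0.0]
ft_force: [0.2, 0.1, 0.1]
grip_width: 0.0297
grasp_force: 0.0
```

```bash
cat > v5.py <<'E'
exec(open('v.py').read())
print(bot.get_obs()['clock'],proj(C,W(0,-80,46)))
for x in (-20,-8,-6,6,8,20,25):
    print(x,[round(float(cv2.remap(g,*[np.array([[k]],np.float32) for k in proj(C,W(x,y,46))],1)[0,0])) for y in np.arange(-75,-100,-.5)])
print([ (round(d['score'],2),np.round(d['extent']).tolist()) for t in ('bar_center','short_bar_center') for d in (bot.camera('scene') is not None and bot.look_for('scene',t))])
E
python3 v5.py w14; python3 st.py
```

```text
37.15 [274.63074161 193.90213767]
-20 [69, 67, 67, 67, 67, 67, 67, 65, 63, 61, 62, 65, 71, 75, 79, 81, 81, 81, 81, 81, 81, 82, 83, 85, 89, 98, 108, 115, 118, 118, 118, 119, 119, 119, 119, 120, 120, 119, 118, 112, 104, 98, 95, 101, 106, 109, 110, 109, 107, 104]
-8 [150, 150, 150, 150, 149, 149, 145, 137, 123, 104, 91, 86, 94, 103, 111, 115, 116, 117, 117, 116, 116, 117, 117, 118, 118, 119, 119, 119, 119, 119, 118, 118, 118, 119, 119, 120, 120, 121, 119, 114, 107, 101, 100, 102, 107, 110, 111, 111, 109, 106]
-6 [147, 147, 147, 147, 147, 147, 143, 137, 126, 110, 97, 88, 96, 104, 112, 116, 117, 117, 117, 117, 116, 117, 117, 118, 119, 119, 119, 119, 119, 119, 119, 119, 118, 118, 118, 119, 120, 120, 118, 114, 108, 103, 102, 104, 108, 111, 111, 111, 109, 106]
6 [149, 149, 149, 149, 149, 148, 144, 135, 120, 101, 90, 86, 95, 104, 112, 115, 117, 118, 117, 117, 117, 117, 118, 118, 119, 120, 120, 120, 119, 119, 118, 118, 118, 118, 118, 119, 120, 120, 118, 114, 107, 103, 103, 108, 110, 111, 111, 110, 108, 105]
8 [148, 148, 148, 148, 148, 147, 143, 134, 119, 101, 90, 86, 96, 104, 112, 115, 117, 11
[... 192 characters left out ...]
103, 102, 100, 96, 89, 86, 86, 96, 105, 113, 116, 117, 118, 118, 117, 117, 118, 118, 119, 119, 120, 120, 120, 120, 120, 119, 119, 118, 118, 118, 119, 119, 119, 117, 113, 107, 101, 100, 103, 108, 111, 111, 111, 109, 105]
25 [122, 123, 124, 124, 125, 125, 125, 124, 122, 112, 102, 92, 98, 105, 113, 116, 118, 118, 118, 118, 117, 118, 118, 119, 119, 120, 120, 120, 119, 119, 119, 119, 119, 119, 119, 119, 119, 119, 118, 115, 111, 107, 111, 118, 128, 132, 135, 135, 137, 140]
[(0.89, [380.0, 212.0, 36.0, 27.0]), (0.71, [225.0, 217.0, 14.0, 39.0]), (0.51, [242.0, 260.0, 18.0, 31.0])]
37.35 nest frame mm [ 12.43 -77.06] z 0.1387 head -167.71 F nest [ 0.19 -0.15] -0.02 T [0.051 0.007 0.031] w 0.0299 0.0
```

```bash
python3 -c "
from workcell import bot
print(bot.job_done())"
```

```text
the job is handed in; nothing more can be done
None
```

I laid the long bar in the nest, wells up and pushed against the fixed jaw, then closed the moving jaw gently onto its other end and left it there; the job is handed in at about 37 s. The last camera measurements show both ends touching and the jaw square to about 0.01 rad or better. The robot is clear, and the short bar is still in the rack.

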